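Sort the polished cutlery into the service station's bins

ROBOT

A 6-joint arm with a two-finger parallel gripper is mounted at the origin on the work surface; the furniture and walls round the work are solid. World frame = base frame: x ahead of the robot, y to its left, z up, the work surface at z = 0. Lengths are in mm, angles in degrees, forces in N, time in s.
With the tool pointing down it reaches from about 375 to 975 mm from the base axis. Payload 3.8 kg.
Tool frame: the origin (TCP) lies between the finger pads; the fingertips stand 22 mm ahead of it and the grasp point (between the pads) lies 3 mm ahead of it (tips_ahead is the distance from the TCP to the fingertips, in mm); z points along the fingers, y is the direction in which the jaws open and shut (so a half turn about z gives the same grasp; the last joint's range is limited). The gripper opens to 85 mm and grips with 20 to 120 N. Pads are 22 mm wide; open, the fingers measure 114 mm over their backs; the gripper's body (76 mm by 85 mm) begins 54 mm behind the grasp point. The pads swing forward as they close: fully open they stand 13 mm farther back than shut.
Start: joints at [69.964, 15.12, 91.902, -0, 72.978, -2.114], TCP at [207.711, 642.242, 253.28] pointing down, gripper open.
Joint ranges: [-150.88, 150.88], [-54.13, 125.18], [17.81, 147.31], [-75.09, 255.09], [0, 152.58], [-146.25, 146.25]. Speed limits (degrees/s): [147.25, 147.25, 180, 180, 180, 180].

INTERFACE

Orientations are given as a 3x3 rotation matrix whose columns are the frame's x, y, z axes.
In Python, from workcell import * gives the robot as it stands.
- The arm moves only by the shell command python3 -m jog 'ROWS'. ROWS is JSON, a list that holds one entry, the list of rows, each a list of 7 numbers: the shift along the world's x, y, z in cm, then the turn, a rotation vector about the world's x, y, z in rad, then the gripper's target within -1 to 1 (fully open at 1, half-way at 0, shut at -1). A call has 1 to 12 rows; each row shifts and turns the pose as measured when the row begins; what a row does not reach is not made up. A row lasts 1/10 s, in which the tool goes at most 50 mm and 8.59 degrees, less where a joint would pass 70% of its speed; a pose out of reach is approached as far as the arm can. A call with a gripper value outside its range is refused whole. The fingers move at their own pace and stop on an object; the grip force is fixed at half the most. Time passes only in rows, so rows that do not move let the fingers close. It gives the time, the measured TCP pose, the force and the opening at its end, in the units of the state.
- state(): the state, without advancing time (a new reading comes with each control period).
- capture(name): name is "scene" or "top"; returns the picture (384x512x3 uint8, red, green, blue); there is no depth.
- camera_info(name): a dict with "vfov" (degrees; the focal length in pixels is half the picture's height over the tangent of half this angle, whatever the lens; pixels are square), "cx", "cy" (the principal point, pixels), "k1" (the pictures are not rectified: a ray, as slopes to the right and down, at radius r is drawn at 1 + k1 r^2 times it, then the intrinsics apply), "pose" (4x4, takes a point from camera to world coordinates). Camera axes: x right, y up, looking along -z (the intrinsics and any distortion apply to the point x, -y, -z); pixel columns grow to the right and rows downward; lengths in mm; the calibration is good to about 2 mm. A picture is of the moment at which its call begins. camera_info takes no time and is no camera call.
- finish_job(): hands the job in, once; it reports no verdict.
The state is a dict: "clock": time; "joint_positions": joint angles; "joint_vel": joint speeds; "effort": joint torques, N m; "ee_pos": TCP position; "orientation": TCP orientation; "ft_force": force on the tool from outside, world axes, zero at the start; "moment": the same for the moment, N m; "finger_gap": finger opening in mm.
Only numpy, scipy, OpenCV 4.12 (cv2) and the standard library are available. Lean on these libraries where they do the work, as an engineer would, in place of code of your own. Each camera call takes 0.05 s, during which the arm holds its last target.

TASK

Sort the five loose pieces of cutlery on the table into the wooden bins: forks with the fork, spoons with the spoon, the knife with the knife already lying there. Lay each piece down inside its bin, along it, with its head (tines, bowl or blade) pointing the same way as the piece already in that bin. Leave the wine glass and the tumbler standing where they are.

Things in the scene. Friction and masses are not known exactly. Their poses are not given: they have to be found in the camera images.
- fork_1: Loose, lying on the table. Origin under the middle of its length, +x along it towards the tines, z up. Steel table fork, 193 mm long, head 26 mm wide, 15 mm high at the arched middle, 42 g. At the origin the handle is a strip 9 mm wide and 3 mm thick, arched so that it stands 10 to 13 mm above the table; it broadens to 14 mm at the handle end, which lies on the table.
- fork_2: Loose, lying on the table. Origin under the middle of its length, +x along it towards the tines, z up. Steel table fork, 193 mm long, head 26 mm wide, 15 mm high at the arched middle, 42 g. At the origin the handle is a strip 9 mm wide and 3 mm thick, arched so that it stands 10 to 13 mm above the table; it broadens to 14 mm at the handle end, which lies on the table.
- spoon_1: Loose, lying on the table. Origin under the middle of its length, +x along it towards the bowl, z up. Steel table spoon, 188 mm long, oval bowl 38 mm wide, 15 mm high at the arched middle, 42 g. At the origin the handle is a strip 9 mm wide and 3 mm thick, arched so that it stands 10 to 13 mm above the table; it broadens to 14 mm at the handle end, which lies on the table.
- spoon_2: Loose, lying on the table. Origin under the middle of its length, +x along it towards the bowl, z up. Steel table spoon, 188 mm long, oval bowl 38 mm wide, 15 mm high at the arched middle, 42 g. At the origin the handle is a strip 9 mm wide and 3 mm thick, arched so that it stands 10 to 13 mm above the table; it broadens to 14 mm at the handle end, which lies on the table.
- knife: Loose, lying on the table. Origin under the middle of its length, +x along it towards the rounded point of the blade, z up. Steel table knife, 198 mm long: handle 17 mm wide and 8 mm thick from x = -100 to -5 mm, then a blade 19 mm wide and 3 mm thick; 60 g, balanced about x = -20 mm, where the handle is best gripped across its width.
- fork_bin: Fixed narrow pale wooden bin, dark floor, for forks: one fork, unmoving, already lies in it along its +y side, tines to +x. Outside 238 x 88 x 32 mm, walls 4 mm, floor 5 mm, so the bay is 230 x 80 mm, 27 mm deep. Origin at the underside, at the middle of the handle end; +x runs along the bay, whose middle is at x = 119 mm; z up. Three bins stand side by side, order varying, on a 10 mm board, rims 42 mm above the table.
- spoon_bin: Fixed narrow pale wooden bin, dark floor, for spoons: one spoon, unmoving, already lies in it along its +y side, bowl to +x. Outside 238 x 88 x 32 mm, walls 4 mm, floor 5 mm, so the bay is 230 x 80 mm, 27 mm deep. Origin at the underside, at the middle of the handle end; +x runs along the bay, whose middle is at x = 119 mm; z up. Three bins stand side by side, order varying, on a 10 mm board, rims 42 mm above the table.
- knife_bin: Fixed narrow pale wooden bin, dark floor, for knives: one knife, unmoving, already lies in it along its +y side, blade to +x. Outside 238 x 88 x 32 mm, walls 4 mm, floor 5 mm, so the bay is 230 x 80 mm, 27 mm deep. Origin at the underside, at the middle of the handle end; +x runs along the bay, whose middle is at x = 119 mm; z up. Three bins stand side by side, order varying, on a 10 mm board, rims 42 mm above the table.
- wine_glass: Clear stemmed wine glass, 80 mm across, 201 mm tall, standing loose at the far right of the table. Origin at the centre of its foot. Leave it standing.
- tumbler: Clear tumbler, 81 mm across, 92 mm tall, standing loose near the middle of the near edge of the table. Origin at the centre of its base. Leave it standing.

How it is judged:
By the outcome, as a careful person would: the job done as asked, in the order asked, and still so for the second after the job is handed in, with the robot touching nothing.
It also fails if it takes over 115 s, if anything falls off the work surface, if the arm or the gripper's body presses on something with over 40 N, if the wrist force passes 120 N, or if a joint passes its speed limit or range.

## Working session

There is one attempt and no reset: what is moved stays moved. The work goes in short steps, Python scripts to look and compute and a shell command to move; the robot and the scene stay as the last step left them, time stands still between calls to the robot, and variables do not carry over. Pictures are saved under pics/ and viewed, and the job is handed in when it is done.

```bash
mkdir -p pics; ls; python3 - <<'E'
from workcell import *
import cv2
for n in("scene","top"):
    im=capture(n); cv2.imwrite(f"pics/{n}0.png",im[:,:,::-1])
    print(camera_info(n))
s=state();print(s)
E
```

```text
pics
{'vfov': 50.591246153640036, 'cx': 254.07348941833368, 'cy': 193.09972850803499, 'k1': -0.10926851172181858, 'pose': array([[ 7.63897586e-01,  4.63506709e-01, -4.49023394e-01,
        -4.58051430e+00],
       [-6.45320776e-01,  5.43639049e-01, -5.36672788e-01,
        -6.86096128e+02],
       [-4.64478657e-03,  6.99727172e-01,  7.14395066e-01,
         9.45043003e+02],
       [ 0.00000000e+00,  0.00000000e+00,  0.00000000e+00,
         1.00000000e+00]])}
{'vfov': 45.52696173661826, 'cx': 258.0726601464526, 'cy': 202.78738975419535, 'k1': -0.08924066937930641, 'pose': array([[ 2.63746154e-02,  9.96628435e-01, -7.76926147e-02,
         4.38966228e+02],
       [-9.99626334e-01,  2.68524833e-02,  5.11230369e-03,
        -2.44416470e+01],
       [ 7.18130686e-03,  7.75287486e-02,  9.96964253e-01,
         1.19835291e+03],
       [ 0.00000000e+00,  0.00000000e+00,  0.00000000e+00,
         1.00000000e+00]])}
{'clock': 0.1, 'joint_positions': array([ 6.99624497e+01,  1.51630903e+01,  9.19733836e+01, -2.56499824e-04,
        7.29774342e+01, -2.11371637e+00]), 'joint_vel': array([-0.0636077 , -0.10103996, -0.19866609,  0.02711846,  0.1480128 ,
        0.0218117 ]), 'effort': array([-5.32576796e-04, -5.16703534e+01, -3.68593633e+01, -8.99311431e-05,
        6.30950250e-03, -1.20989800e-06]), 'ee_pos': array([207.51995377, 641.66365343, 252.10751394]), 'orientation': array([[-9.51466849e-01,  3.07750512e-01, -6.77163122e-04],
       [ 3.07751249e-01,  9.51465015e-01, -1.86919661e-03],
       [ 6.90508079e-05, -1.98687640e-03, -9.99998024e-01]]), 'ft_force': array([ 0.26233384,  0.49463596, -0.40612952]), 'moment': array([-0.0024952 , -0.01845307,  0.01959872]), 'finger_gap': 85.20415045492922}
```

View pics/top0.png

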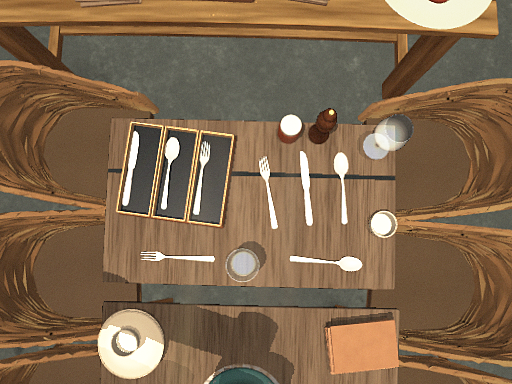

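View pics/scene0.png

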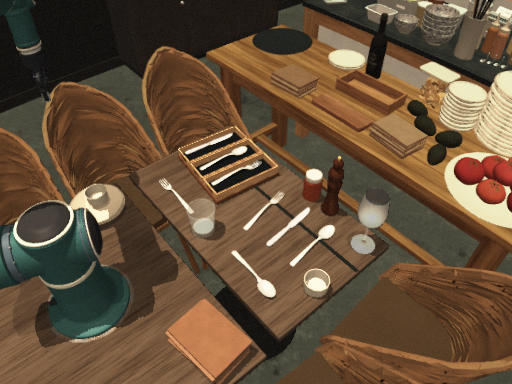

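```bash
cat > h.py <<'E'
import numpy as np, cv2
from workcell import *
def K(ci,h=384):
    f=h/2/np.tan(np.radians(ci["vfov"]/2)); return np.array([[f,0,ci["cx"]],[0,f,ci["cy"]],[0,0,1]])
def ray(n,uv):
    ci=camera_info(n); uv=np.asarray(uv,float).reshape(-1,1,2)
    p=cv2.undistortPoints(uv,K(ci),np.array([ci["k1"],0,0,0.]))[:,0]
    d=np.c_[p[:,0],-p[:,1],-np.ones(len(p))]
    return ci["pose"][:3,3], d@ci["pose"][:3,:3].T
def toplane(n,uv,z):
    o,d=ray(n,uv); t=(z-o[2])/d[:,2]; return o+d*t[:,None]
def project(n,P):
    ci=camera_info(n);P=np.asarray(P,float).reshape(-1,3);c=(P-ci["pose"][:3,3])@ci["pose"][:3,:3]
    q=np.c_[c[:,0],-c[:,1],-c[:,2]]
    return cv2.projectPoints(q,np.zeros(3),np.zeros(3),K(ci),np.array([ci["k1"],0,0,0.]))[0][:,0]
def pieces(n,im,z,zf=None,thr=190):
    m=((im.min(2)>thr)).astype(np.uint8)
    nc,lab,st,ce=cv2.connectedComponentsWithStats(m,connectivity=8)
    for i in range(1,nc):
        if st[i,4]<80: continue
        ys,xs=np.where(lab==i)
        P=toplane(n,np.c_[xs,ys],z)[:,:2]
        c=P.mean(0); u=np.linalg.svd(P-c,full_matrices=False)[2][0]
        s=(P-c)@u; w=(P-c)@np.array([-u[1],u[0]])
        L=np.ptp(s)
        if not 120<L<240: continue
        mid=c+u*(s.max()+s.min())/2
        sm=s-(s.max()+s.min())/2
        a=np.ptp(w[sm>L*.25]); b=np.ptp(w[sm<-L*.25])
        # head = wider
        if b>a: u=-u
        # handle axis offset: w-mid near centre
        wm=w[abs(sm)<15].mean()
        mid=mid+np.array([-u[1],u[0]])*wm*(1 if b<=a else -1)
        print(n,"px",ce[i].round(),"mid",mid.round(1),"yaw",np.degrees(np.arctan2(u[1],u[0])).round(1),"L",L.round(1),"w+/-",a.round(1),b.round(1))
E
python3 - <<'E'
from h import *
im=cv2.imread("pics/top0.png")[:,:,::-1]
pieces("top",im,7)
z=cv2.resize(im[115:295,100:405],None,fx=2.6,fy=2.6,interpolation=cv2.INTER_CUBIC)
cv2.imwrite("pics/z.png",z[:,:,::-1])
im=cv2.imread("pics/scene0.png")[:,:,::-1]
pieces("scene",im,7,thr=170)
E
```

```text
top px [131. 167.] mid [615.2 308.8] yaw -6.4 L 199.0 w+/- 15.8 19.1
top px [169. 165.] mid [605.9 209.6] yaw -6.1 L 190.4 w+/- 13.8 34.9
top px [200. 179.] mid [593.6 123.2] yaw -6.6 L 192.1 w+/- 15.5 23.4
top px [306. 187.] mid [ 575.  -155.2] yaw 6.4 L 196.7 w+/- 17.3 19.2
top px [342. 179.] mid [ 577.5 -251.9] yaw 4.5 L 185.8 w+/- 12.8 35.8
top px [268. 191.] mid [559.5 -57. ] yaw 11.2 L 188.5 w+/- 15.4 24.7
top px [178. 257.] mid [385.5 175.3] yaw 89.2 L 191.1 w+/- 13.1 21.6
top px [334. 262.] mid [ 384.1 -209.9] yaw -94.1 L 186.9 w+/- 35.5 13.1
top px [129. 353.] mid [125.9 298.4] yaw -104.5 L 171.8 w+/- 103.1 103.1
scene px [504.  12.] mid [2907.1  228.8] yaw -158.3 L 195.6 w+/- 91.1 80.1
scene px [347.  58.] mid [1534.6  433.5] yaw -146.4 L 172.0 w+/- 140.7 134.6
scene px [440.  72.] mid [1787.8   65.4] yaw -95.4 L 173.2 w+/- 106.9 100.8
scene px [468.  91.] mid [1733.7 -114.4] yaw -35.6 L 163.7 w+/- 125.7 126.3
scene px [494. 133.] mid [1518.4 -337. ] yaw -103.5 L 161.7 w+/- 28.6 26.4
scene px [209. 143.] mid [624.5 323.4] yaw -7.2 L 192.8 w+/- 16.4 19.3
scene px [227. 156.] mid [616.7 230.2] yaw -4.0 L 190.7 w+/- 14.6 32.2
scene px [233. 173.] mid [599.3 142.4] yaw -6.9 L 179.8 w+/- 18.3 21.1
scene px [178. 197.] mid [389.6 173.6] yaw 89.4 L 185.6 w+/- 13.9 20.7
scene px [260. 214.] mid [554.4 -53.8] yaw 11.2 L 179.1 w+/- 13.0 17.8
scene px [289. 226.] mid [ 577.  -154.4] yaw 6.2 L 194.4 w+/- 15.1 17.7
scene px [315. 241.] mid [ 580.1 -245.7] yaw 5.3 L 194.4 w+/- 13.2 36.0
scene px [258. 279.] mid [ 388.7 -208.6] yaw -93.3 L 180.1 w+/- 34.9 13.0
```

View pics/z.png

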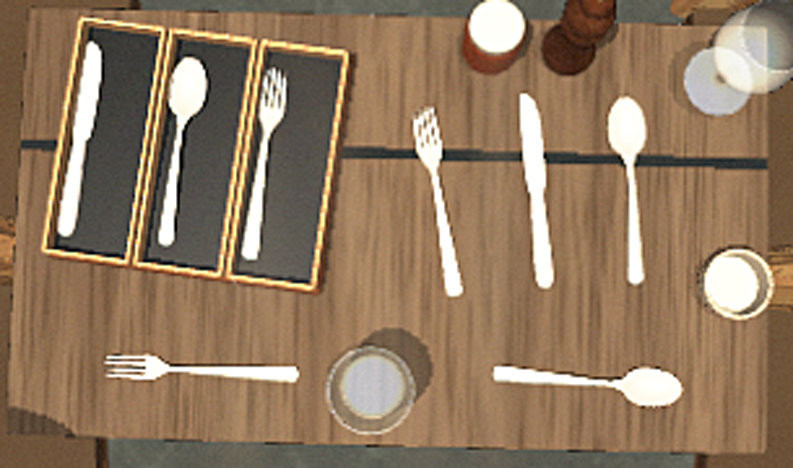

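```bash
python3 - <<'E'
from h import *
im=cv2.imread("pics/top0.png")
cv2.imwrite("pics/binT.png",cv2.resize(im[115:232,112:240],None,fx=5,fy=5,interpolation=cv2.INTER_CUBIC))
im=cv2.imread("pics/scene0.png")
cv2.imwrite("pics/binS.png",cv2.resize(im[120:205,170:285],None,fx=6,fy=6,interpolation=cv2.INTER_CUBIC))
for n,uv,z in [("tumbler",(242,266),0),("glassfoot",(376,147),0),("mill base",(319,137),0),("mill top",(331,112),120),("jar",(289,138),0),("ramekin",(383,223),30)]:
    print(n,toplane("top",[uv],z)[0].round())
E
```

```text
tumbler [366.   7.   0.]
glassfoot [ 691. -342.    0.]
mill base [ 713. -188.    0.]
mill top [ 748. -200.  120.]
jar [ 708. -108.    0.]
ramekin [ 486. -353.   30.]
```

View pics/binT.png

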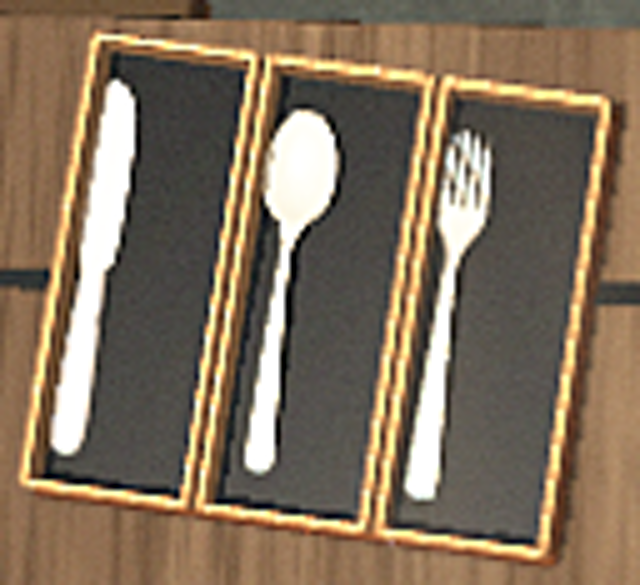

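View pics/binS.png

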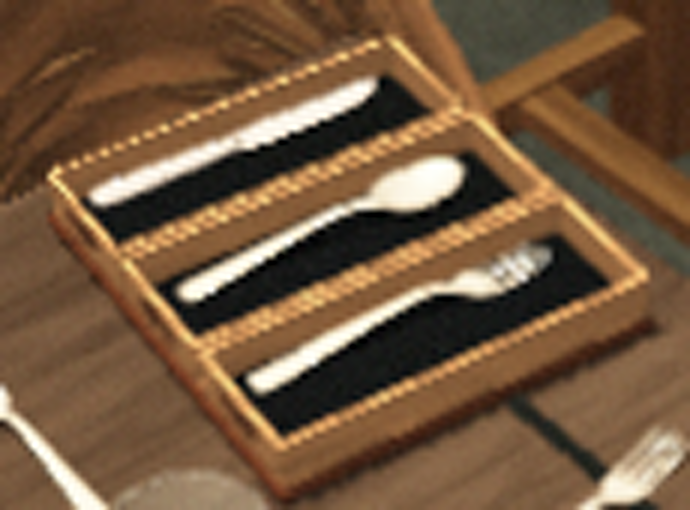

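```bash
python3 - <<'E'
from h import *
T=np.array([(97,35),(610,98),(547,558),(22,488),(262,57),(440,78),(194,508),(372,533)])/5+[112,115]-.4
S=np.array([(385,38),(650,275),(283,447),(52,175),(468,108),(558,192),(120,250),(200,350)])/6+[170,120]-.42
P=toplane("top",T,42)[:,:2];Q=toplane("scene",S,42)[:,:2]
print(np.c_[P,Q].round(1))
for n,A in(("top",P),("scene",Q)):
    c=A[:4].mean(0); u=A[0]+A[1]-A[2]-A[3];u/=np.linalg.norm(u)
    v=np.array([-u[1],u[0]])
    print(n,"c",c.round(1),"yaw",np.degrees(np.arctan2(u[1],u[0])),"size",((A[:4]-c)@u).round(),((A[:4]-c)@v).round())
    f=np.round(c-88*v,1);print("bin centres knife,spoon,fork",c+88*v,c,f)
    im=cv2.imread(f"pics/{n}0.png")[:,:,::-1]
    pieces(n,im,22,thr=190 if n=="top" else 170)
E
```

```text
[[731.1 304.3 731.6 309.4]
 [704.1  37.2 707.   39.5]
 [467.3  61.7 472.   64.3]
 [495.3 330.8 501.1 331.4]
 [721.3 217.6 725.8 221.3]
 [712.4 125.  715.3 126.9]
 [487.6 241.9 494.2 249.4]
 [477.5 150.7 481.4 152.4]]
top c [599.5 183.5] yaw -6.154361424102688 size [ 118.  120. -118. -119.] [ 134. -134. -135.  135.]
bin centres knife,spoon,fork [608.88457577 270.98145834] [599.45032131 183.48863096] [590.  96.]
top px [131. 167.] mid [613.  304.6] yaw -6.4 L 196.5 w+/- 15.6 18.9
top px [169. 165.] mid [603.8 206.7] yaw -6.1 L 188.0 w+/- 13.7 34.4
top px [200. 179.] mid [591.6 121.4] yaw -6.6 L 189.7 w+/- 15.3 23.1
top px [306. 187.] mid [ 573.2 -153.5] yaw 6.4 L 194.2 w+/- 17.1 18.9
top px [342. 179.] mid [ 575.8 -249.2] yaw 4.5 L 183.4 w+/- 12.6 35.4
top px [268. 191.] mid [557.9 -56.6] yaw 11.2 L 186.1 w+/- 15.2 24.4
top px [178. 257.] mid [386.2 172.8] yaw 89.2 L 188.7 w+/- 12.9 21.3
top px [334. 262.] mid [ 384.8 -207.5] yaw -94.1 L 184.6 w+/- 35.0 12.9
top px [129. 353.] mid [129.5 294.4] yaw -104.5 L 169.6 w+/- 101.8 101.8
scene c [602.9 186.1] yaw -5.7478340871187035 size [ 116
[... 396 characters left out ...]
d [1705.8 -123.8] yaw -35.6 L 161.1 w+/- 123.7 124.3
scene px [494. 133.] mid [1494.1 -342.6] yaw -103.5 L 159.1 w+/- 28.1 26.0
scene px [209. 143.] mid [614.4 307.2] yaw -7.2 L 189.7 w+/- 16.1 18.9
scene px [227. 156.] mid [606.8 215.6] yaw -4.0 L 187.7 w+/- 14.3 31.7
scene px [233. 173.] mid [589.6 129.2] yaw -6.9 L 176.9 w+/- 18.0 20.7
scene px [178. 197.] mid [383.3 159.9] yaw 89.4 L 182.7 w+/- 13.7 20.4
scene px [260. 214.] mid [545.4 -63.9] yaw 11.2 L 176.3 w+/- 12.8 17.5
scene px [289. 226.] mid [ 567.7 -162.9] yaw 6.2 L 191.3 w+/- 14.9 17.4
scene px [315. 241.] mid [ 570.7 -252.9] yaw 5.3 L 191.3 w+/- 13.0 35.5
scene px [258. 279.] mid [ 382.4 -216.3] yaw -93.3 L 177.2 w+/- 34.4 12.8
```

```bash
python3 -m jog '[[[2.2,-4.3,0,0,0,0.13,0],[2.2,-4.3,0,0,0,0.13,0],[2.2,-4.3,0,0,0,0.13,0],[2.2,-4.3,0,0,0,0.13,0],[2.2,-4.3,0,0,0,0,0],[2.2,-4.3,0,0,0,0,0],[2.2,-4.3,0,0,0,0,0],[2.2,-4.3,0,0,0,0,0],[2.2,-4.3,0,0,0,0,0],[2.2,-4.3,0,0,0,0,0],[2.2,-4.3,0,0,0,0,0],[2.2,-4.3,0,0,0,0,0]]]'
```

```text
clock: 1.3
ee_pos: [470.6, 109.5, 244.9]
orientation: [[-0.971, -0.239, -0.003], [-0.239, 0.971, -0.007], [0.005, -0.006, -1.0]]
ft_force: [1.4, 0.3, -0.1]
finger_gap: 42.9
```

```bash
python3 -m jog '[[[2.2,-4.1,0,0,0,-0.045,0],[2.2,-4.1,0,0,0,0,0],[2.1,-4.1,-1,0,0,0,0],[2.1,-4.1,-1,0,0,0,0],[0,0,-4.5,0,0,0,0],[0,0,-4.5,0,0,0,0],[0,0,-4.5,0,0,0,0],[0,0,0,0,0,0,0]]]'
```

```text
clock: 2.1
ee_pos: [560.7, -70.9, 86.1]
orientation: [[-0.983, -0.182, 0.002], [-0.182, 0.983, -0.009], [-0.0, -0.009, -1.0]]
ft_force: [-2.2, -0.1, 0.0]
finger_gap: 42.6
```

```bash
python3 - <<'E'
from h import *
im=capture("scene")
cv2.imwrite("pics/s1.png",cv2.resize(im[120:300,180:370],None,fx=3,fy=3)[:,:,::-1])
im=capture("top")
cv2.imwrite("pics/t1.png",cv2.resize(im[100:300,180:400],None,fx=3,fy=3)[:,:,::-1])
E
```

```text
(no output)
```

View pics/s1.png

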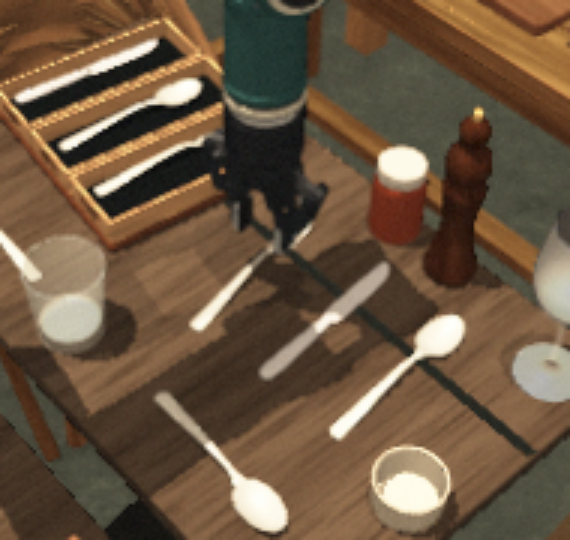

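View pics/t1.png

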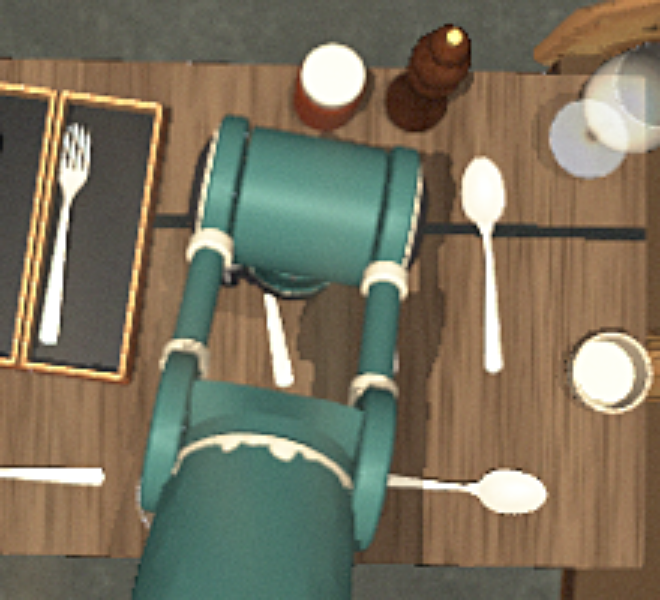

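```bash
python3 -m jog '[[[-0.4,1.4,0,0,0,0,0],[0,0,-2.0,0,0,0,0],[0,0,-2.0,0,0,0,0],[0,0,0,0,0,0,0]]]'
```

```text
clock: 2.6
ee_pos: [570.9, -54.5, 65.4]
orientation: [[-0.982, -0.183, 0.035], [-0.184, 0.983, -0.013], [-0.032, -0.019, -0.999]]
ft_force: [-0.3, 0.5, -0.6]
finger_gap: 42.4
```

```bash
python3 -m jog '[[[0,0,0,0,0,0,0]]]'; python3 -c "
from workcell import *
s=state();print(s['joint_positions'].round(1),s['joint_vel'].round(1),s['ee_pos'].round(1),s['orientation'].round(3).tolist(),s['effort'].round(1))"
```

```text
clock: 2.7
ee_pos: [572.8, -53.8, 68.3]
orientation: [[-0.982, -0.184, 0.039], [-0.185, 0.983, -0.013], [-0.036, -0.02, -0.999]]
ft_force: [0.6, -0.7, 1.4]
finger_gap: 42.6
[  -7.6   13.7  115.1   -0.6   48.9 -107.9] [ 0.8 -1.1 -0.2  0.2  0.7  0.4] [572.8 -53.8  68.3] [[-0.982, -0.184, 0.039], [-0.185, 0.983, -0.013], [-0.036, -0.02, -0.999]] [ -0.1 -42.3 -29.   -0.   -0.1  -0. ]
```

```bash
cat > d.py <<'E'
import sys,numpy as np
from workcell import *
from scipy.spatial.transform import Rotation as R
# usage: d.py x y z yaw(tool x azimuth deg)
x,y,z,yaw=map(float,sys.argv[1:5])
s=state(); a=np.radians(yaw)
T=np.array([[np.cos(a),np.sin(a),0],[np.sin(a),-np.cos(a),0],[0,0,-1.]]).T
T=np.c_[[np.cos(a),np.sin(a),0],[np.sin(a),-np.cos(a),0],[0,0,-1]]
rv=R.from_matrix(T@s['orientation'].T).as_rotvec()
print("d cm",((np.array([x,y,z])-s['ee_pos'])/10).round(2),"rv",rv.round(3),"pos",s['ee_pos'].round(1),"gap",round(s['finger_gap'],1),"F",s['ft_force'].round(1),"clk",round(s['clock'],2),"j",s['joint_positions'].round(0))
E
python3 d.py 556 -56.5 26 191.2
```

```text
d cm [-1.68 -0.27 -4.23] rv [0.013 0.039 0.01 ] pos [572.8 -53.8  68.3] gap 42.6 F [ 0.6 -0.7  1.4] clk 2.7 j [  -8.   14.  115.   -1.   49. -108.]
```

```bash
python3 -m jog '[[[-1.7,-0.2,-1,0.013,0.039,0.01,0],[0,0,-1,0,0,0,0],[0,0,-1,0,0,0,0],[0,0,0,0,0,0,0]]]';python3 d.py 556 -56.5 26 191.2
```

```text
clock: 3.1
ee_pos: [557.4, -55.5, 41.6]
orientation: [[-0.981, -0.196, 0.005], [-0.196, 0.981, 0.0], [-0.005, -0.001, -1.0]]
ft_force: [-0.6, -0.1, -0.8]
finger_gap: 42.9
d cm [-0.14 -0.1  -1.56] rv [-0.     0.005 -0.002] pos [557.4 -55.5  41.6] gap 42.9 F [-0.6 -0.1 -0.8] clk 3.1 j [  -8.   15.  116.    0.   48. -110.]
```

```bash
python3 -m jog '[[[-0.1,-0.1,-0.8,0,0,0,0],[0,0,-0.7,0,0,0,0],[0,0,0,0,0,0,0],[0,0,0,0,0,0,-1],[0,0,0,0,0,0,-1],[0,0,0,0,0,0,-1],[0,0,0,0,0,0,-1],[0,0,0,0,0,0,-1]]]';python3 d.py 556 -56.5 26 191.2
```

```text
clock: 3.9
ee_pos: [556.3, -56.9, 24.7]
orientation: [[-0.981, -0.195, 0.004], [-0.195, 0.981, 0.001], [-0.004, -0.0, -1.0]]
ft_force: [0.2, 0.3, 0.1]
finger_gap: 6.4
d cm [-0.03  0.04  0.13] rv [-0.001  0.004 -0.001] pos [556.3 -56.9  24.7] gap 6.4 F [0.2 0.3 0.1] clk 3.9 j [  -8.   17.  117.    0.   46. -110.]
```

```bash
python3 -m jog '[[[0,0,0,0,0,0,-1],[0,0,1,0,0,0,-1],[0,0,2,0,0,0,-1],[0,0,3,0,0,0,-1],[0,0,3,0,0,0,-1],[0,0,2,0,0,0,-1],[0,0,0,0,0,0,-1]]]';python3 - <<'E'
from h import *
im=capture("scene")
cv2.imwrite("pics/s2.png",cv2.resize(im[120:300,180:370],None,fx=3,fy=3)[:,:,::-1])
E
python3 d.py 584 117 130 173.9
```

```text
clock: 4.6
ee_pos: [555.1, -56.6, 141.0]
orientation: [[-0.981, -0.195, 0.003], [-0.195, 0.981, 0.001], [-0.003, 0.0, -1.0]]
ft_force: [0.7, 0.4, -0.1]
finger_gap: 6.2
d cm [ 2.97 17.35 -0.96] rv [-0.001  0.002 -0.303] pos [554.3 -56.5 139.6] gap 6.2 F [ 0.2 -0.3  0.2] clk 4.65 j [  -8.    8.  113.    0.   59. -110.]
```

View pics/s2.png

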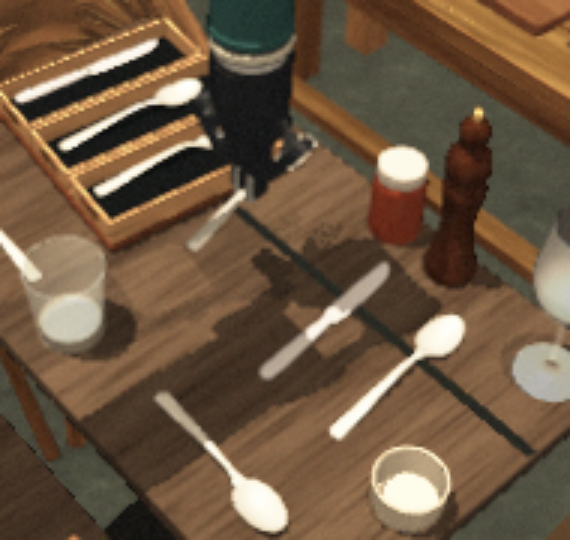

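```bash
python3 -m jog '[[[1.1,3.2,0,0,0,-0.1,-1],[1.1,3.2,0,0,0,-0.1,-1],[1.1,3.2,0,0,0,-0.09,-1],[1.1,3,0,0,0,0,-1],[0,0,0,0,0,0,-1],[0,0,0,0,0,0,-1]]]';python3 d.py 601.7 78 44 174
```

```text
clock: 5.25
ee_pos: [594.2, 72.7, 131.6]
orientation: [[-0.994, 0.108, -0.009], [0.108, 0.994, -0.0], [0.009, -0.001, -1.0]]
ft_force: [0.1, -0.3, -0.6]
finger_gap: 6.1
d cm [ 0.75  0.53 -8.76] rv [ 0.    -0.009  0.003] pos [594.2  72.7 131.6] gap 6.1 F [ 0.1 -0.3 -0.6] clk 5.25 j [  5.  13. 108.   0.  60. -79.]
```

```bash
python3 -m jog '[[[0.7,0.5,-1,0,-0.009,0,-1],[0,0,-2,0,0,0,-1],[0,0,-2,0,0,0,-1],[0,0,0,0,0,0,-1]]]';python3 d.py 601.7 78 44 174; python3 - <<'E'
from h import *
im=capture("scene")
cv2.imwrite("pics/s3.png",cv2.resize(im[100:220,150:300],None,fx=4,fy=4)[:,:,::-1])
im=capture("top")
cv2.imwrite("pics/t3.png",cv2.resize(im[100:240,100:260],None,fx=4,fy=4)[:,:,::-1])
E
```

```text
clock: 5.65
ee_pos: [599.8, 75.4, 76.1]
orientation: [[-0.994, 0.11, -0.002], [0.11, 0.994, -0.001], [0.002, -0.001, -1.0]]
ft_force: [-0.5, -0.3, -1.5]
finger_gap: 6.4
d cm [ 0.19  0.26 -3.21] rv [ 0.001 -0.002  0.006] pos [599.8  75.4  76.1] gap 6.4 F [-0.5 -0.3 -1.5] clk 5.65 j [  5.  17. 109.  -0.  53. -79.]
```

View pics/s3.png

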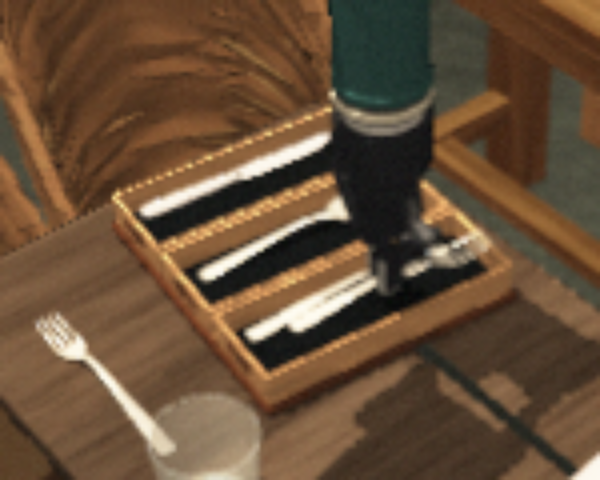

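View pics/t3.png

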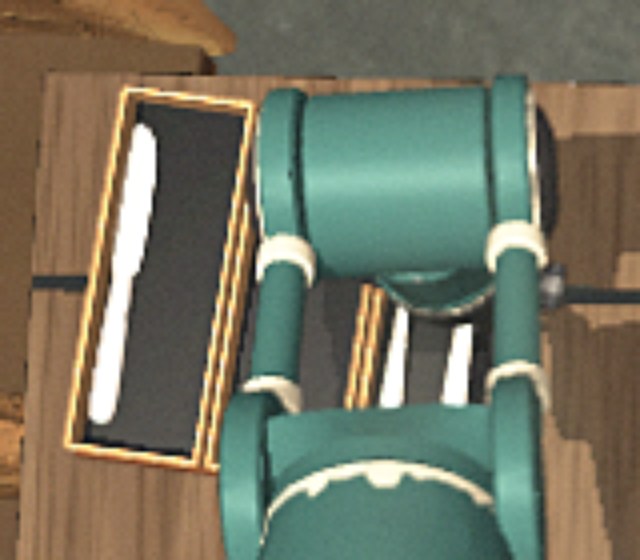

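```bash
python3 -m jog '[[[0.2,0.2,-1,0,0,0,-1],[0,0.05,-1,0,0,0,-1],[0,0,-0.7,0,0,0,-1],[0,0,0,0,0,0,-1]]]';python3 d.py 601.7 78 44 174
```

```text
clock: 6.15
ee_pos: [606.7, 77.8, 53.6]
orientation: [[-0.994, 0.112, 0.008], [0.112, 0.994, -0.0], [-0.008, 0.001, -1.0]]
ft_force: [-2.8, -0.4, 3.5]
finger_gap: 6.5
d cm [-0.5   0.02 -0.96] rv [0.    0.008 0.007] pos [606.7  77.8  53.6] gap 6.5 F [-2.8 -0.4  3.5] clk 6.15 j [  5.  19. 110.  -0.  51. -79.]
```

```bash
python3 -m jog '[[[-0.9,0.1,0.1,0,0.008,0,-1],[0,0,0,0,0,0,-1]]]';python3 d.py 597.8 78.6 43 174;  python3 - <<'E'
from h import *
im=capture("scene")
cv2.imwrite("pics/s4.png",cv2.resize(im[100:220,150:300],None,fx=5,fy=5,interpolation=cv2.INTER_CUBIC)[:,:,::-1])
E
```

```text
clock: 6.35
ee_pos: [597.9, 78.9, 55.3]
orientation: [[-0.994, 0.112, 0.001], [0.112, 0.994, 0.0], [-0.001, 0.0, -1.0]]
ft_force: [-0.1, -0.1, -0.9]
finger_gap: 6.2
d cm [-0.01 -0.03 -1.23] rv [-0.     0.001  0.007] pos [597.9  78.9  55.3] gap 6.2 F [-0.1 -0.1 -0.9] clk 6.35 j [  5.  18. 110.  -0.  51. -78.]
```

View pics/s4.png

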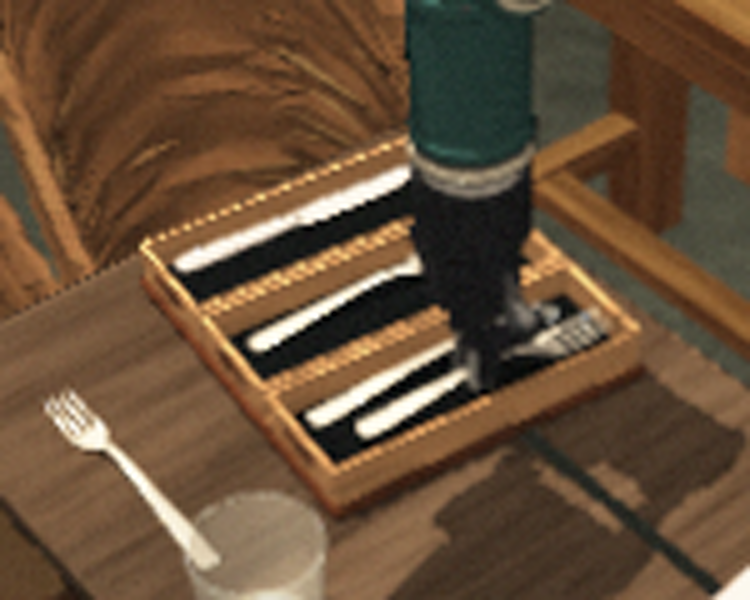

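```bash
python3 -m jog '[[[0,0,-0.6,0,0,0,-1],[-0.1,0,-0.5,0,0,0,-1],[0,0,0,0,0,0,-1]]]';python3 d.py 597.8 78.6 43 174; python3 -m jog '[[[0,0,0,0,0,0,-0.6],[0,0,0,0,0,0,-0.6],[0,0,0,0,0,0,-0.6]]]';python3 d.py 597.8 78.6 43 174
```

```text
clock: 6.7
ee_pos: [597.4, 79.0, 43.7]
orientation: [[-0.994, 0.111, 0.003], [0.111, 0.994, 0.0], [-0.003, 0.0, -1.0]]
ft_force: [0.1, -0.0, -0.7]
finger_gap: 6.0
d cm [ 0.04 -0.04 -0.07] rv [-0.     0.003  0.007] pos [597.4  79.   43.7] gap 6.0 F [ 0.1 -0.  -0.7] clk 6.7 j [  5.  19. 111.  -0.  50. -78.]
clock: 7.0
ee_pos: [597.2, 78.9, 43.2]
orientation: [[-0.994, 0.111, 0.002], [0.111, 0.994, 0.0], [-0.002, 0.0, -1.0]]
ft_force: [-0.1, -0.3, -0.4]
finger_gap: 17.1
d cm [ 0.06 -0.03 -0.02] rv [-0.     0.002  0.007] pos [597.2  78.9  43.2] gap 17.1 F [-0.1 -0.3 -0.4] clk 7.0 j [  5.  19. 111.  -0.  50. -78.]
```

```bash
python3 -m jog '[[[0,0,1.5,0,0,0,-0.6],[0,0,2,0,0,0,-0.6],[0.2,2.2,0,0,0,0,-1],[0,0,0,0,0,0,-1],[0,0,0,0,0,0,-1]]]';python3 d.py 600 101.5 43 174
```

```text
clock: 7.5
ee_pos: [600.9, 101.1, 84.4]
orientation: [[-0.994, 0.112, 0.006], [0.112, 0.994, 0.0], [-0.006, 0.001, -1.0]]
ft_force: [-0.2, 0.4, -0.3]
finger_gap: 0.0
d cm [-0.09  0.04 -4.14] rv [-0.     0.006  0.007] pos [600.9 101.1  84.4] gap 0.0 F [-0.2  0.4 -0.3] clk 7.5 j [  7.  17. 109.  -0.  54. -76.]
```

```bash
 python3 - <<'E'
from h import *
im=capture("scene")
cv2.imwrite("pics/s5.png",cv2.resize(im[100:220,150:300],None,fx=5,fy=5,interpolation=cv2.INTER_CUBIC)[:,:,::-1])
E
```

```text
(no output)
```

View pics/s5.png

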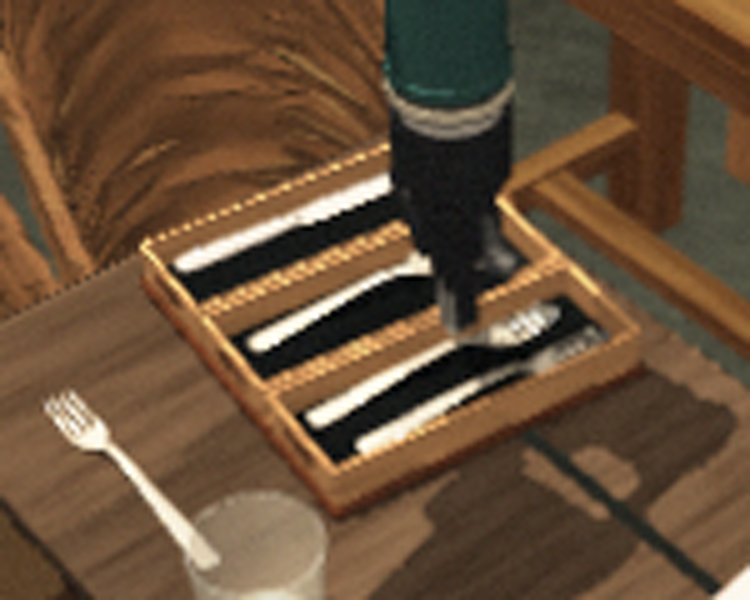

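```bash
python3 -m jog '[[[-0.1,-0.2,-1.3,0,0.006,0,-1],[0,0,-1.3,0,0,0,-1],[0,0,-0.7,0,0,0,-1],[0,0,0,0,0,0,-1]]]';python3 d.py 600 99 44 174
```

```text
clock: 7.95
ee_pos: [598.4, 97.2, 47.4]
orientation: [[-0.994, 0.113, -0.003], [0.113, 0.994, -0.0], [0.003, -0.001, -1.0]]
ft_force: [0.0, -0.1, -1.0]
finger_gap: -0.0
d cm [ 0.16  0.18 -0.34] rv [ 0.    -0.003  0.009] pos [598.4  97.2  47.4] gap -0.0 F [ 0.  -0.1 -1. ] clk 7.95 j [  7.  19. 110.   0.  51. -77.]
```

```bash
python3 -m jog '[[[0,-0.3,-0.3,0,0,0,-1],[0,-0.4,0,0,0,0,-1],[0,-0.3,0,0,0,0,-1],[0,0,0,0,0,0,-1]]]';python3 d.py 600 99 44 174;  python3 - <<'E'
from h import *
im=capture("scene")
cv2.imwrite("pics/s6.png",cv2.resize(im[100:220,150:300],None,fx=5,fy=5,interpolation=cv2.INTER_CUBIC)[:,:,::-1])
E
```

```text
clock: 8.35
ee_pos: [597.9, 86.2, 43.1]
orientation: [[-0.994, 0.114, -0.005], [0.114, 0.994, -0.0], [0.005, -0.001, -1.0]]
ft_force: [0.1, -0.2, 0.3]
finger_gap: -0.2
d cm [0.21 1.28 0.09] rv [ 0.    -0.005  0.009] pos [597.9  86.2  43.1] gap -0.2 F [ 0.1 -0.2  0.3] clk 8.35 j [  6.  20. 110.   0.  50. -78.]
```

View pics/s6.png

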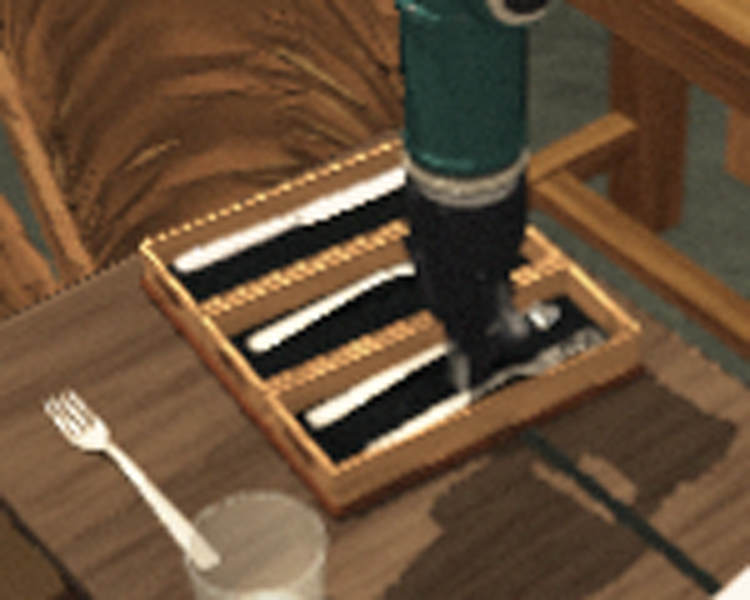

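```bash
python3 -m jog '[[[0,0.1,3,0,0,0,-1],[0,0,4,0,0,0,-1],[-2.3,0.9,3,0,0,-0.145,0],[-2.3,0.9,0,0,0,-0.145,0],[-2.3,0.9,0,0,0,-0.145,0],[-2.3,0.9,0,0,0,-0.145,0],[-2.3,0.9,0,0,0,-0.145,0],[-2.3,0.9,0,0,0,-0.145,0],[-2.3,0.9,0,0,0,-0.145,0],[-2.3,0.9,0,0,0,-0.145,0],[0,0,0,0,0,-0.145,0],[0,0,0,0,0,0,0]]]';python3 d.py 387 173 26 89
```

```text
clock: 9.6
ee_pos: [409.1, 160.7, 151.8]
orientation: [[-0.109, 0.994, 0.011], [0.994, 0.109, 0.002], [0.0, 0.011, -1.0]]
ft_force: [0.3, -0.4, 0.8]
finger_gap: 42.9
d cm [ -2.21   1.23 -12.58] rv [-0.001  0.011 -0.126] pos [409.1 160.7 151.8] gap 42.9 F [ 0.3 -0.4  0.8] clk 9.6 j [ 18.  -6. 126.  -0.  59.  12.]
```

```bash
python3 -m jog '[[[-1.0,0.6,-2,0,0.011,-0.07,0],[-1,0.6,-2.5,0,0,-0.05,0],[0,0,-2.5,0,0,0,0],[0,0,-2.0,0,0,0,0],[0,0,0,0,0,0,0],[0,0,0,0,0,0,0]]]';python3 d.py 387 173 25 89
```

```text
clock: 10.2
ee_pos: [392.8, 173.6, 63.2]
orientation: [[-0.004, 1.0, 0.009], [1.0, 0.003, 0.004], [0.004, 0.009, -1.0]]
ft_force: [0.5, -0.3, 0.6]
finger_gap: 42.8
d cm [-0.58 -0.06 -3.82] rv [-0.004  0.009 -0.021] pos [392.8 173.6  63.2] gap 42.8 F [ 0.5 -0.3  0.6] clk 10.2 j [ 21.   0. 131.   0.  48.  20.]
```

```bash
python3 -m jog '[[[-0.6,0,-1,-0.004,0.009,-0.02,0],[0,0,-1,0,0,0,0],[0,0,-0.8,0,0,0,0],[0,0,0,0,0,0,0]]]';python3 d.py 387 173 25 89
```

```text
clock: 10.6
ee_pos: [389.3, 174.4, 36.1]
orientation: [[0.016, 1.0, 0.005], [1.0, -0.016, 0.001], [0.001, 0.005, -1.0]]
ft_force: [0.1, -0.3, -0.9]
finger_gap: 42.8
d cm [-0.23 -0.14 -1.11] rv [-0.001  0.005 -0.001] pos [389.3 174.4  36.1] gap 42.8 F [ 0.1 -0.3 -0.9] clk 10.6 j [ 21.   3. 132.  -0.  45.  22.]
```

```bash
python3 -m jog '[[[-0.2,-0.1,-0.6,0,0.005,0,0],[0,0,-0.5,0,0,0,0],[0,0,0,0,0,0,-1],[0,0,0,0,0,0,-1],[0,0,0,0,0,0,-1],[0,0,0,0,0,0,-1],[0,0,0,0,0,0,-1],[0,0,1,0,0,0,-1],[0,0,3,0,0,0,-1],[0,0,4,0,0,0,-1],[0,0,3,0,0,0,-1],[0,0,0,0,0,0,-1]]]';python3 d.py 591.5 95 140 -6;python3 - <<'E'
from h import *
im=capture("scene")
cv2.imwrite("pics/s7.png",cv2.resize(im[100:260,120:300],None,fx=4,fy=4,interpolation=cv2.INTER_CUBIC)[:,:,::-1])
E
```

```text
clock: 11.8
ee_pos: [386.0, 172.8, 140.2]
orientation: [[0.016, 1.0, -0.001], [1.0, -0.016, 0.001], [0.001, -0.001, -1.0]]
ft_force: [-0.4, -0.8, -0.1]
finger_gap: 6.3
d cm [ 2.055e+01 -7.780e+00 -2.000e-02] rv [-0.002 -0.    -1.66 ] pos [386.  172.8 140.2] gap 6.3 F [-0.4 -0.8 -0.1] clk 11.8 j [ 21.  -7. 128.   0.  59.  22.]
```

View pics/s7.png

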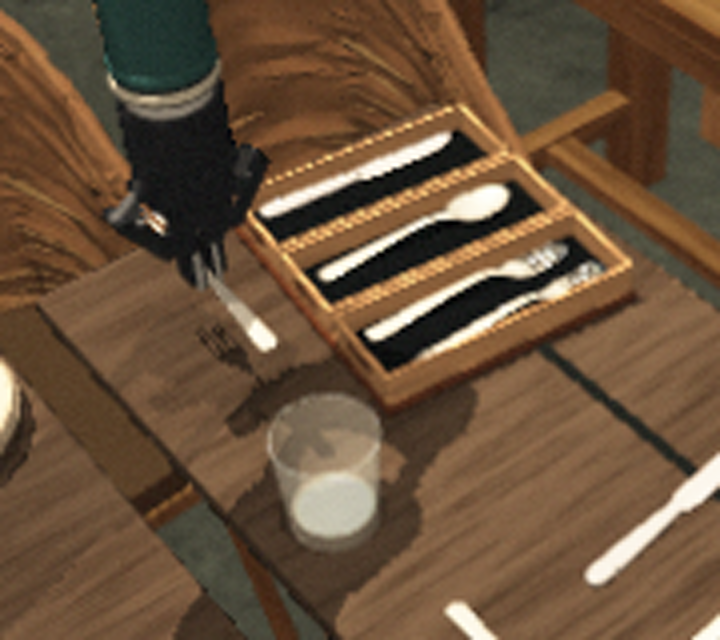

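```bash
python3 -m jog '[[[1.7,-0.7,0.5,0,0,-0.14,-1],[1.7,-0.7,0,0,0,-0.14,-1],[1.7,-0.7,0,0,0,-0.14,-1],[1.7,-0.7,0,0,0,-0.14,-1],[1.7,-0.7,0,0,0,-0.14,-1],[1.7,-0.7,0,0,0,-0.14,-1],[1.7,-0.7,0,0,0,-0.14,-1],[1.7,-0.7,0,0,0,-0.14,-1],[1.7,-0.7,0,0,0,-0.14,-1],[1.7,-0.7,0,0,0,-0.14,-1],[0.8,-0.4,0,0,0,-0.14,-1],[0,0,0,0,0,0,-1]]]';python3 d.py 581.4 95.3 44 -6
```

```text
clock: 13.05
ee_pos: [557.2, 92.6, 128.0]
orientation: [[0.999, -0.047, -0.022], [-0.047, -0.999, 0.013], [-0.023, -0.012, -1.0]]
ft_force: [0.0, -0.1, 0.0]
finger_gap: 6.5
d cm [ 2.42  0.27 -8.4 ] rv [-0.014 -0.022 -0.057] pos [557.2  92.6 128. ] gap 6.5 F [ 0.  -0.1  0. ] clk 13.05 j [  6.  10. 112.   1.  59.  99.]
```

```bash
python3 -m jog '[[[1.2,0.1,-0.5,-0.014,-0.022,-0.057,-1],[1.2,0.1,-1.5,0,0,0,-1],[0,0,-2,0,0,0,-1],[0,0,-1,0,0,0,-1],[0,0,0,0,0,0,-1]]]';python3 d.py 581.4 95.3 44 -6
```

```text
clock: 13.55
ee_pos: [576.3, 95.0, 71.9]
orientation: [[0.996, -0.09, -0.009], [-0.091, -0.996, -0.001], [-0.009, 0.002, -1.0]]
ft_force: [-1.0, 0.3, -0.9]
finger_gap: 6.4
d cm [ 0.51  0.03 -2.79] rv [ 0.001 -0.009 -0.014] pos [576.3  95.   71.9] gap 6.4 F [-1.   0.3 -0.9] clk 13.55 j [  7.  16. 112.  -0.  53. 102.]
```

```bash
python3 -m jog '[[[0.6,0.05,-0.5,0,-0.009,-0.014,-1],[0,0,-0.8,0,0,0,-1],[0,0,0,0,0,0,-1]]]';python3 d.py 581.4 95.3 44 -6;python3 - <<'E'
from h import *
im=capture("scene")
cv2.imwrite("pics/s8.png",cv2.resize(im[100:220,150:300],None,fx=5,fy=5,interpolation=cv2.INTER_CUBIC)[:,:,::-1])
E
```

```text
clock: 13.85
ee_pos: [582.1, 95.8, 58.5]
orientation: [[0.995, -0.103, 0.001], [-0.103, -0.995, -0.001], [0.001, 0.001, -1.0]]
ft_force: [-0.4, -0.5, -1.0]
finger_gap: 6.3
d cm [-0.07 -0.05 -1.45] rv [ 0.001  0.001 -0.002] pos [582.1  95.8  58.5] gap 6.3 F [-0.4 -0.5 -1. ] clk 13.85 j [  7.  17. 112.  -0.  51. 103.]
```

View pics/s8.png

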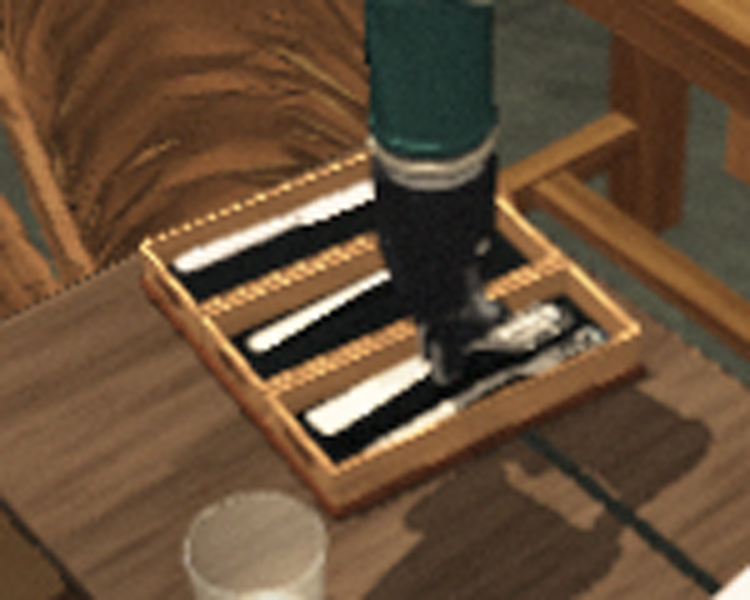

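```bash
python3 -m jog '[[[-0.1,-0.1,-0.6,0,0,0,-1],[0,0,-0.5,0,0,0,-1],[0,0,0,0,0,0,-1]]]';python3 d.py 581.4 95.3 44 -6; python3 -m jog '[[[0,0,0,0,0,0,-0.65],[0,0,0,0,0,0,-0.65],[0,0,0,0,0,0,-0.65]]]';python3 d.py 581.4 95.3 44 -6
```

```text
clock: 14.2
ee_pos: [582.8, 94.9, 48.9]
orientation: [[0.995, -0.103, 0.005], [-0.103, -0.995, -0.001], [0.005, 0.0, -1.0]]
ft_force: [-0.2, -0.6, 0.0]
finger_gap: 6.6
d cm [-0.14  0.04 -0.49] rv [ 0.001  0.005 -0.002] pos [582.8  94.9  48.9] gap 6.6 F [-0.2 -0.6  0. ] clk 14.2 j [  7.  18. 112.  -0.  50. 103.]
clock: 14.5
ee_pos: [583.2, 94.9, 49.2]
orientation: [[0.995, -0.103, 0.006], [-0.103, -0.995, -0.001], [0.006, 0.0, -1.0]]
ft_force: [-0.2, -0.0, 0.9]
finger_gap: 14.9
d cm [-0.18  0.04 -0.52] rv [ 0.001  0.006 -0.002] pos [583.2  94.9  49.2] gap 14.9 F [-0.2 -0.   0.9] clk 14.5 j [  7.  18. 112.  -0.  50. 103.]
```

```bash
python3 -m jog '[[[0,0,2,0,0,0,-0.65],[0,0,4,0,0,0,-0.65],[0,0,4,0,0,0.1,0],[-1.8,-2.8,0,0,0,0.145,0],[-1.8,-2.8,0,0,0,0.145,0],[-1.8,-2.8,0,0,0,0.145,0],[-1.8,-2.8,0,0,0,0.145,0],[-1.8,-2.8,0,0,0,0.145,0],[-1.8,-2.8,0,0,0,0.145,0],[-1.8,-2.8,0,0,0,0.145,0],[-1.8,-2.8,0,0,0,0.145,0],[0,0,0,0,0,0,0]]]';python3 d.py 386 -209.8 26 86;python3 - <<'E'
from h import *
im=capture("scene")
cv2.imwrite("pics/s9.png",cv2.resize(im[100:220,150:300],None,fx=5,fy=5,interpolation=cv2.INTER_CUBIC)[:,:,::-1])
im=capture("top")
cv2.imwrite("pics/t9.png",cv2.resize(im[110:230,110:250],None,fx=5,fy=5,interpolation=cv2.INTER_CUBIC)[:,:,::-1])
E
```

```text
clock: 15.7
ee_pos: [436.7, -134.5, 158.0]
orientation: [[0.368, 0.93, 0.015], [0.93, -0.368, 0.007], [0.012, 0.012, -1.0]]
ft_force: [-0.4, 0.1, 0.4]
finger_gap: 42.7
d cm [ -5.07  -7.53 -13.2 ] rv [-0.009  0.014  0.307] pos [ 436.7 -134.5  158. ] gap 42.7 F [-0.4  0.1  0.4] clk 15.7 j [-21.  -5. 124.   1.  60.   1.]
```

View pics/s9.png

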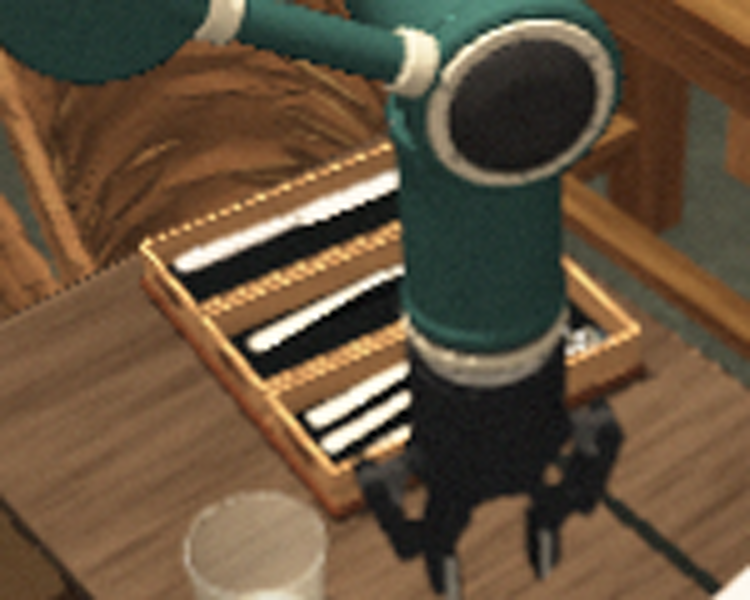

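View pics/t9.png

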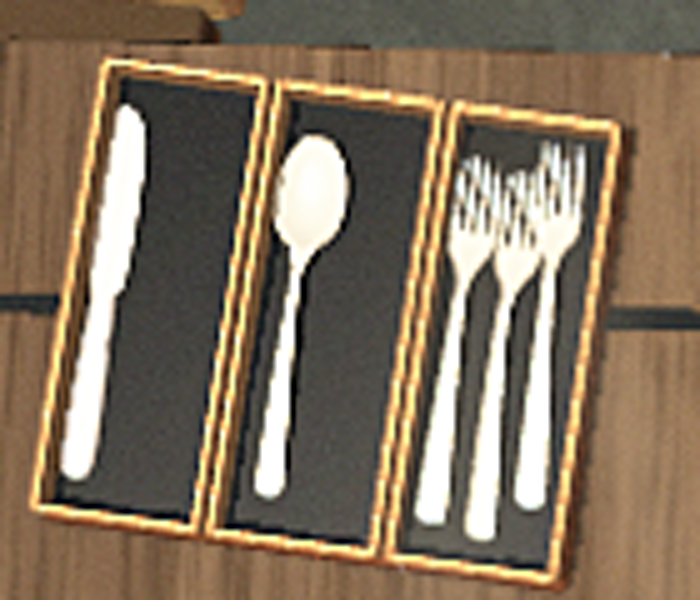

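```bash
python3 -m jog '[[[-1.6,-2.5,-1,-0.009,0.014,0.1,0],[-1.6,-2.5,-1.5,0,0,0.1,0],[-1.6,-2.3,-2,0,0,0.1,0],[0,0,-2.5,0,0,0,0],[0,0,-1.5,0,0,0,0],[0,0,0,0,0,0,0]]]';python3 d.py 386 -209.8 26 86
```

```text
clock: 16.4
ee_pos: [396.4, -204.7, 73.9]
orientation: [[0.072, 0.997, 0.012], [0.997, -0.072, -0.001], [0.0, 0.012, -1.0]]
ft_force: [0.1, 0.1, 0.1]
finger_gap: 42.8
d cm [-1.04 -0.51 -4.79] rv [0.001 0.012 0.002] pos [ 396.4 -204.7   73.9] gap 42.8 F [0.1 0.1 0.1] clk 16.4 j [-31.   1. 129.   0.  50. -27.]
```

```bash
python3 -m jog '[[[-1.1,-0.5,-1,0,0.012,0,0],[0,0,-1.2,0,0,0,0],[0,0,-1.2,0,0,0,0],[0,0,0,0,0,0,0]]]';python3 d.py 386 -209.8 26 86
```

```text
clock: 16.8
ee_pos: [387.4, -209.1, 39.2]
orientation: [[0.071, 0.998, 0.002], [0.998, -0.071, -0.002], [-0.002, 0.002, -1.0]]
ft_force: [0.7, 0.1, -0.0]
finger_gap: 42.6
d cm [-0.14 -0.07 -1.32] rv [0.002 0.002 0.001] pos [ 387.4 -209.1   39.2] gap 42.6 F [ 0.7  0.1 -0. ] clk 16.8 j [-32.   4. 130.  -0.  45. -27.]
```

```bash
python3 -m jog '[[[-0.1,-0.1,-0.7,0,0,0,0],[0,0,-0.6,0,0,0,0],[0,0,0,0,0,0,-1],[0,0,0,0,0,0,-1],[0,0,0,0,0,0,-1],[0,0,0,0,0,0,-1],[0,0,0,0,0,0,-1],[0,0,1,0,0,0,-1],[0,0,3,0,0,0,-1],[0,0,4,0,0,0,-1],[0,0,4,0,0,0,-1],[0,0,0,0,0,0,-1]]]';python3 d.py 601 163 150 174;python3 - <<'E'
from h import *
im=capture("scene")
cv2.imwrite("pics/s10.png",cv2.resize(im[120:320,180:380],None,fx=3.5,fy=3.5,interpolation=cv2.INTER_CUBIC)[:,:,::-1])
E
```

```text
clock: 18.0
ee_pos: [385.8, -209.7, 152.0]
orientation: [[0.071, 0.997, 0.002], [0.997, -0.071, -0.002], [-0.002, 0.002, -1.0]]
ft_force: [0.8, -1.3, 0.7]
finger_gap: 5.9
d cm [21.52 37.27 -0.2 ] rv [-0.     0.003  1.537] pos [ 385.8 -209.7  152. ] gap 5.9 F [ 0.8 -1.3  0.7] clk 18.0 j [-32.  -6. 126.  -0.  60. -28.]
```

View pics/s10.png

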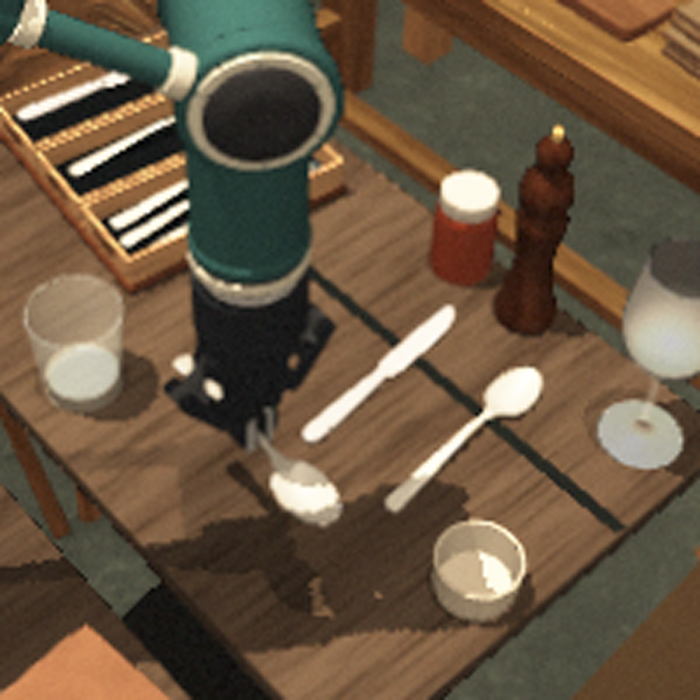

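```bash
python3 -m jog '[[[2,3.4,0.3,0,0,0.14,-1],[2.1,3.5,0,0,0,0.14,-1],[2.1,3.5,0,0,0,0.14,-1],[2.1,3.5,0,0,0,0.14,-1],[2.1,3.5,0,0,0,0.14,-1],[2.1,3.5,0,0,0,0.14,-1],[2.1,3.5,0,0,0,0.14,-1],[2.1,3.5,0,0,0,0.14,-1],[2.1,3.5,0,0,0,0.14,-1],[2.1,3.5,0,0,0,0.14,-1],[0,0,0,0,0,0.05,-1],[0,0,0,0,0,0,-1]]]';python3 d.py 609.2 166.8 80 174
```

```text
clock: 19.25
ee_pos: [589.7, 155.2, 140.5]
orientation: [[-0.991, 0.135, -0.014], [0.135, 0.991, -0.009], [0.012, -0.011, -1.0]]
ft_force: [-0.0, 0.1, -0.6]
finger_gap: 6.1
d cm [ 1.95  1.16 -6.05] rv [ 0.009 -0.014  0.031] pos [589.7 155.2 140.5] gap 6.1 F [-0.   0.1 -0.6] clk 19.25 j [ 13.  14. 106.  -0.  61. -69.]
```

```bash
python3 -m jog '[[[1,0.6,-0.5,0.009,-0.014,0.03,-1],[0.8,0.5,-1.5,0,0,0,-1],[0,0,-2,0,0,0,-1],[0,0,-1,0,0,0,-1],[0,0,0,0,0,0,-1]]]';python3 d.py 609.2 166.8 44 174;python3 - <<'E'
from h import *
im=capture("scene")
cv2.imwrite("pics/s11.png",cv2.resize(im[80:220,150:300],None,fx=5,fy=5,interpolation=cv2.INTER_CUBIC)[:,:,::-1])
E
```

```text
clock: 19.75
ee_pos: [604.0, 164.0, 84.9]
orientation: [[-0.994, 0.112, -0.007], [0.112, 0.994, -0.002], [0.006, -0.002, -1.0]]
ft_force: [0.6, -0.5, -0.2]
finger_gap: 6.0
d cm [ 0.52  0.28 -4.09] rv [ 0.002 -0.007  0.008] pos [604.  164.   84.9] gap 6.0 F [ 0.6 -0.5 -0.2] clk 19.75 j [ 13.  19. 106.  -0.  55. -71.]
```

View pics/s11.png

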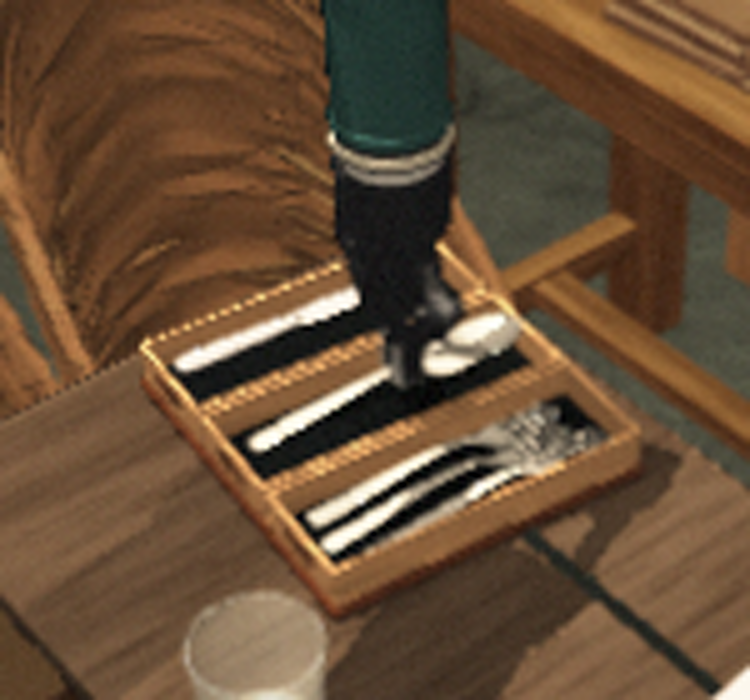

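```bash
python3 -m jog '[[[0.4,0.2,-1,0,-0.007,0,-1],[0,0,-1.0,0,0,0,-1],[0,0,-0.6,0,0,0,-1],[0,0,0,0,0,0,-1]]]';python3 d.py 609.2 166.8 44 174;python3 - <<'E'
from h import *
im=capture("scene")
cv2.imwrite("pics/s12.png",cv2.resize(im[80:220,150:300],None,fx=5,fy=5,interpolation=cv2.INTER_CUBIC)[:,:,::-1])
E
```

```text
clock: 20.2
ee_pos: [609.5, 165.6, 59.5]
orientation: [[-0.993, 0.114, 0.005], [0.114, 0.993, -0.001], [-0.005, -0.0, -1.0]]
ft_force: [0.9, -0.2, -0.3]
finger_gap: 6.2
d cm [-0.03  0.12 -1.55] rv [0.001 0.005 0.01 ] pos [609.5 165.6  59.5] gap 6.2 F [ 0.9 -0.2 -0.3] clk 20.2 j [ 13.  21. 107.  -0.  52. -70.]
```

View pics/s12.png

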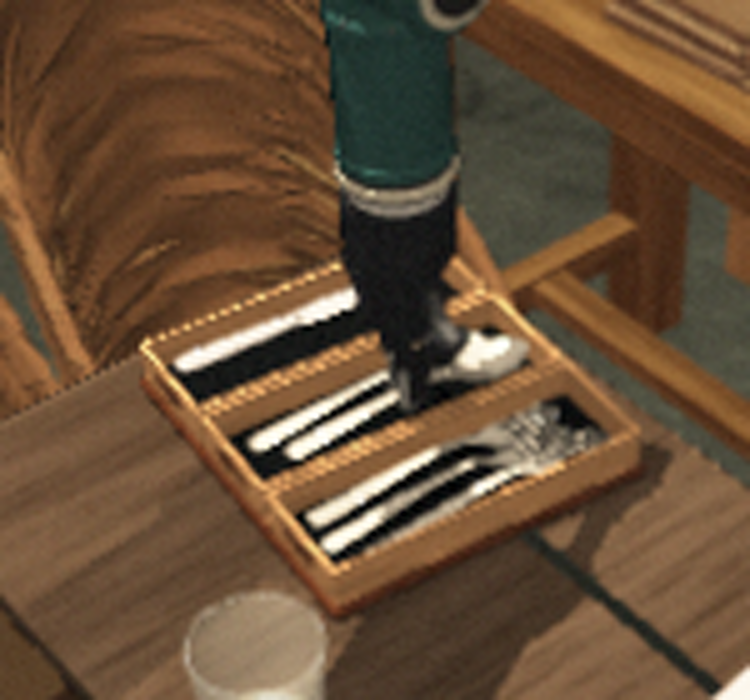

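```bash
python3 -m jog '[[[0,0.1,-0.7,0,0.005,0.01,-1],[-0.1,0,-0.6,0,0,0,-1],[0,0,0,0,0,0,-1]]]';python3 d.py 609.2 166.8 44 174; python3 -m jog '[[[0,0,0,0,0,0,-0.65],[0,0,0,0,0,0,-0.65],[0,0,0,0,0,0,-0.65]]]';python3 d.py 609.2 166.8 44 174
```

```text
clock: 20.55
ee_pos: [609.4, 167.0, 46.9]
orientation: [[-0.995, 0.103, 0.001], [0.103, 0.995, -0.0], [-0.001, -0.0, -1.0]]
ft_force: [-0.0, -1.3, -0.6]
finger_gap: 6.7
d cm [-0.02 -0.02 -0.29] rv [ 0.     0.001 -0.001] pos [609.4 167.   46.9] gap 6.7 F [-0.  -1.3 -0.6] clk 20.55 j [ 13.  22. 107.  -0.  51. -71.]
clock: 20.85
ee_pos: [609.7, 167.2, 47.2]
orientation: [[-0.995, 0.103, 0.002], [0.103, 0.995, -0.0], [-0.002, -0.0, -1.0]]
ft_force: [0.4, -0.3, -0.7]
finger_gap: 14.8
d cm [-0.05 -0.04 -0.32] rv [ 0.     0.002 -0.002] pos [609.7 167.2  47.2] gap 14.8 F [ 0.4 -0.3 -0.7] clk 20.85 j [ 13.  22. 107.  -0.  51. -71.]
```

```bash
python3 -m jog '[[[0,0,2,0,0,0,-0.65],[0,0,4,0,0,0,-0.65],[-0.3,-2,3,0,0,0.06,0],[-0.3,-4.2,0,0,0,0.06,0],[-0.3,-4.4,0,0,0,0.06,0],[-0.3,-4.4,0,0,0,0,0],[-0.3,-4.4,0,0,0,0,0],[-0.3,-4.4,0,0,0,0,0],[-0.3,-4.4,0,0,0,0,0],[-0.3,-4.4,0,0,0,0,0],[-0.3,-3,0,0,0,0,0],[0,0,0,0,0,0,0]]]';python3 d.py 577.7 -249 26 185;python3 - <<'E'
from h import *
im=capture("top")
cv2.imwrite("pics/t13.png",cv2.resize(im[110:230,110:250],None,fx=5,fy=5,interpolation=cv2.INTER_CUBIC)[:,:,::-1])
E
```

```text
clock: 22.05
ee_pos: [583.3, -201.3, 147.7]
orientation: [[-0.996, -0.09, 0.017], [-0.09, 0.996, -0.005], [-0.016, -0.006, -1.0]]
ft_force: [0.1, 0.4, 0.2]
finger_gap: 42.8
d cm [ -0.56  -4.77 -12.17] rv [ 0.005  0.017 -0.003] pos [ 583.3 -201.3  147.7] gap 42.8 F [0.1 0.4 0.2] clk 22.05 j [ -21.   13.  106.    0.   60. -117.]
```

View pics/t13.png

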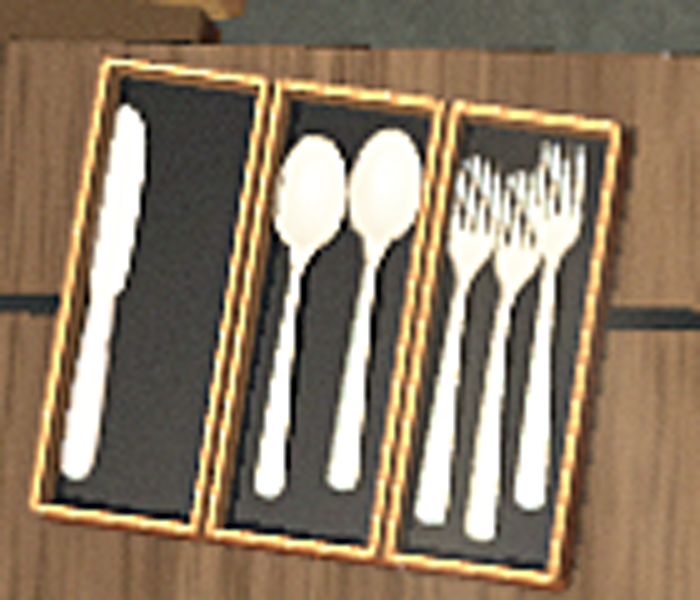

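```bash
python3 -m jog '[[[-0.3,-2.4,-1,0.005,0.017,0,0],[-0.3,-2.2,-2,0,0,0,0],[0,0,-3,0,0,0,0],[0,0,-1.5,0,0,0,0],[0,0,0,0,0,0,0]]]';python3 d.py 577.7 -249 26 185
```

```text
clock: 22.6
ee_pos: [579.8, -242.6, 73.4]
orientation: [[-0.996, -0.093, 0.004], [-0.093, 0.996, 0.002], [-0.005, 0.002, -1.0]]
ft_force: [-0.1, 1.0, 0.5]
finger_gap: 42.7
d cm [-0.21 -0.64 -4.74] rv [-0.002  0.004 -0.006] pos [ 579.8 -242.6   73.4] gap 42.7 F [-0.1  1.   0.5] clk 22.6 j [ -25.   19.  107.    0.   54. -121.]
```

```bash
python3 -m jog '[[[-0.3,-0.6,-1.2,0,0.004,-0.006,0],[0,-0.05,-1.2,0,0,0,0],[0,0,-1.0,0,0,0,0],[0,0,0,0,0,0,0]]]';python3 d.py 577.7 -249 26 185
```

```text
clock: 23.0
ee_pos: [578.6, -247.6, 39.3]
orientation: [[-0.996, -0.09, 0.003], [-0.09, 0.996, 0.001], [-0.003, 0.001, -1.0]]
ft_force: [0.1, -0.4, 0.1]
finger_gap: 42.6
d cm [-0.09 -0.14 -1.33] rv [-0.001  0.003 -0.003] pos [ 578.6 -247.6   39.3] gap 42.6 F [ 0.1 -0.4  0.1] clk 23.0 j [ -25.   22.  107.    0.   50. -121.]
```

```bash
python3 -m jog '[[[-0.1,-0.1,-0.7,0,0,0,0],[0,0,-0.6,0,0,0,0],[0,0,0,0,0,0,-1],[0,0,0,0,0,0,-1],[0,0,0,0,0,0,-1],[0,0,0,0,0,0,-1],[0,0,0,0,0,0,-1],[0,0,1,0,0,0,-1],[0,0,3,0,0,0,-1],[0,0,4,0,0,0,-1],[0,0,4,0,0,0,-1],[0,0,0,0,0,0,-1]]]';python3 d.py 584 187 60 174;python3 - <<'E'
from h import *
im=capture("scene")
cv2.imwrite("pics/s14.png",cv2.resize(im[120:320,180:400],None,fx=3.5,fy=3.5,interpolation=cv2.INTER_CUBIC)[:,:,::-1])
E
```

```text
clock: 24.2
ee_pos: [577.0, -248.3, 151.9]
orientation: [[-0.996, -0.09, 0.003], [-0.09, 0.996, 0.001], [-0.003, 0.001, -1.0]]
ft_force: [1.1, -0.7, 0.7]
finger_gap: 6.3
d cm [ 0.7  43.53 -9.19] rv [-0.001  0.003 -0.195] pos [ 577.  -248.3  151.9] gap 6.3 F [ 1.1 -0.7  0.7] clk 24.2 j [ -26.   15.  104.    0.   62. -121.]
```

View pics/s14.png

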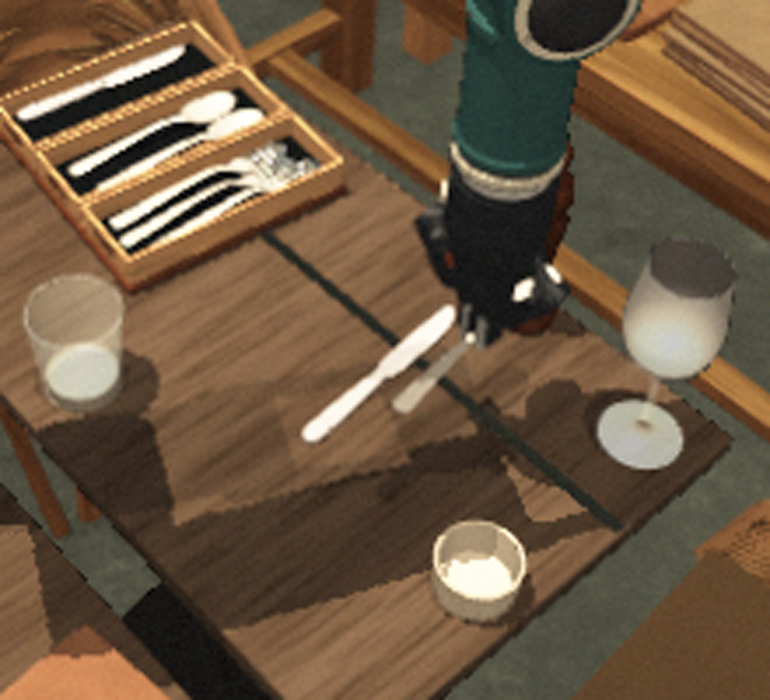

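```bash
python3 -m jog '[[[-2.5,0,1,0,0,0,-1],[-2,2,1,0,0,0,-1],[0,4.4,1,0,0,0,-1],[0,4.4,0,0,0,0,-1],[0,4.4,0,0,0,0,-1],[0,4.4,0,0,0,-0.06,-1],[0.5,4.4,0,0,0,-0.06,-1],[0.8,4.4,0,0,0,-0.06,-1],[0.8,4.4,0,0,0,0,-1],[0.8,4.4,0,0,0,0,-1],[0.8,4,0,0,0,0,-1],[0,0,0,0,0,0,-1]]]';python3 d.py 585.2 187.5 60 174
```

```text
clock: 25.45
ee_pos: [554.8, 178.7, 168.9]
orientation: [[-0.994, 0.104, -0.017], [0.103, 0.995, 0.005], [0.017, 0.003, -1.0]]
ft_force: [-1.0, -0.2, -0.0]
finger_gap: 6.0
d cm [  3.04   0.88 -10.89] rv [-0.005 -0.017 -0.001] pos [554.8 178.7 168.9] gap 6.0 F [-1.  -0.2 -0. ] clk 25.45 j [ 15.  10. 108.   1.  63. -69.]
```

```bash
python3 -m jog '[[[1.5,0.4,-1,-0.005,-0.017,0,-1],[1.4,0.4,-2,0,0,0,-1],[0,0,-3,0,0,0,-1],[0,0,-2,0,0,0,-1],[0,0,0,0,0,0,-1]]]';python3 d.py 585.2 187.5 60 174
```

```text
clock: 25.95
ee_pos: [580.6, 186.4, 82.0]
orientation: [[-0.995, 0.099, -0.007], [0.099, 0.995, -0.004], [0.006, -0.004, -1.0]]
ft_force: [-1.0, -0.4, -0.9]
finger_gap: 5.9
d cm [ 0.46  0.11 -2.2 ] rv [ 0.004 -0.007 -0.006] pos [580.6 186.4  82. ] gap 5.9 F [-1.  -0.4 -0.9] clk 25.95 j [ 16.  17. 108.  -0.  55. -69.]
```

```bash
python3 -m jog '[[[0.5,0.1,-0.8,0.004,-0.007,-0.006,-1],[0,0,-0.9,0,0,0,-1],[0,0,0,0,0,0,-1]]]';python3 d.py 585.2 187.5 50 174;python3 - <<'E'
from h import *
im=capture("scene")
cv2.imwrite("pics/s15.png",cv2.resize(im[80:220,150:300],None,fx=5,fy=5,interpolation=cv2.INTER_CUBIC)[:,:,::-1])
E
```

```text
clock: 26.25
ee_pos: [585.5, 186.1, 64.0]
orientation: [[-0.994, 0.106, -0.0], [0.106, 0.994, 0.0], [0.0, 0.0, -1.0]]
ft_force: [-0.6, -0.4, -0.4]
finger_gap: 6.0
d cm [-0.03  0.14 -1.4 ] rv [-0.    -0.     0.002] pos [585.5 186.1  64. ] gap 6.0 F [-0.6 -0.4 -0.4] clk 26.25 j [ 15.  19. 109.   0.  52. -69.]
```

View pics/s15.png

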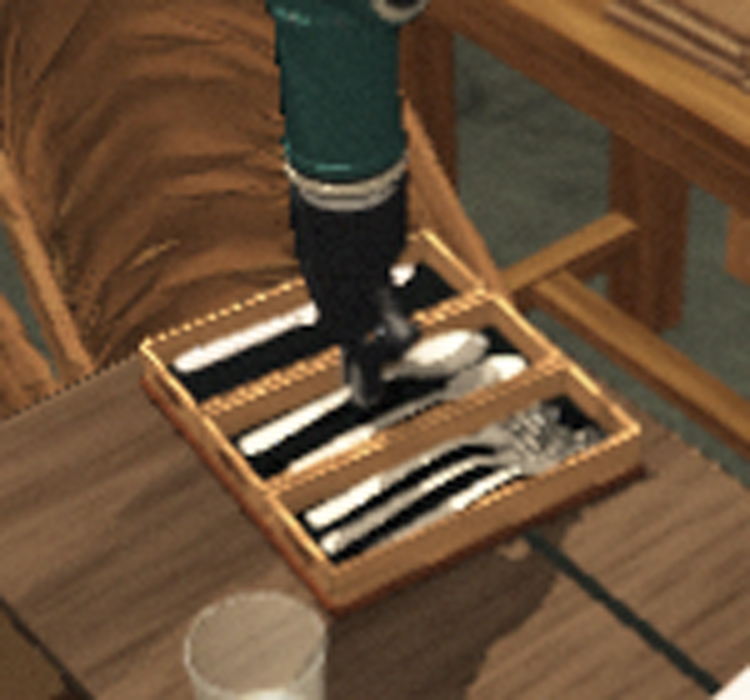

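```bash
python3 -m jog '[[[0,0.1,-0.4,0,0,0,-1],[0,0,-0.4,0,0,0,-1],[0,0,-0.2,0,0,0,-1],[0,0,0,0,0,0,-1]]]';python3 d.py 585.2 187.5 50 174
```

```text
clock: 26.7
ee_pos: [588.0, 187.8, 56.8]
orientation: [[-0.994, 0.106, 0.006], [0.106, 0.994, 0.002], [-0.005, 0.002, -1.0]]
ft_force: [0.2, 0.1, -1.2]
finger_gap: 6.1
d cm [-0.28 -0.03 -0.68] rv [-0.002  0.006  0.002] pos [588.  187.8  56.8] gap 6.1 F [ 0.2  0.1 -1.2] clk 26.7 j [ 15.  20. 109.   0.  51. -69.]
```

```bash
python3 -m jog '[[[-0.3,0,-0.3,0,0.006,0,-1],[-0.1,0,-0.3,0,0,0,-1],[0,0,-0.1,0,0,0,-1],[0,0,0,0,0,0,-1]]]';python3 d.py 585.2 187.5 50 174; python3 -m jog '[[[0,0,0,0,0,0,-0.7],[0,0,0,0,0,0,-0.7],[0,0,0,0,0,0,-0.7]]]';python3 d.py 585.2 187.5 44 174
```

```text
clock: 27.1
ee_pos: [585.9, 188.8, 53.2]
orientation: [[-0.994, 0.106, 0.004], [0.106, 0.994, 0.003], [-0.004, 0.004, -1.0]]
ft_force: [-0.9, -0.8, 4.3]
finger_gap: 6.1
d cm [-0.07 -0.13 -0.32] rv [-0.003  0.004  0.002] pos [585.9 188.8  53.2] gap 6.1 F [-0.9 -0.8  4.3] clk 27.1 j [ 15.  20. 109.   0.  51. -69.]
clock: 27.4
ee_pos: [585.7, 188.9, 53.3]
orientation: [[-0.994, 0.106, 0.004], [0.106, 0.994, 0.003], [-0.004, 0.004, -1.0]]
ft_force: [0.5, -0.1, 0.4]
finger_gap: 12.9
d cm [-0.05 -0.14 -0.93] rv [-0.003  0.004  0.002] pos [585.7 188.9  53.3] gap 12.9 F [ 0.5 -0.1  0.4] clk 27.4 j [ 15.  20. 109.   0.  51. -69.]
```

```bash
python3 -m jog '[[[0,0,2,0,0,0,-0.7],[0,0,4,0,0,0,-0.7],[-0.4,-2,3,0,0,0.07,0],[-0.5,-4.4,0,0,0,0.07,0],[-0.5,-4.4,0,0,0,0.07,0],[-0.5,-4.4,0,0,0,0,0],[-0.5,-4.4,0,0,0,0,0],[-0.5,-4.4,0,0,0,0,0],[-0.4,-4.4,0,0,0,0,0],[-0.3,-3,0,0,0,0,0],[0,0,0,0,0,0,0]]]';python3 d.py 556 -157 25 186.3;python3 - <<'E'
from h import *
im=capture("top")
cv2.imwrite("pics/t16.png",cv2.resize(im[110:230,110:250],None,fx=5,fy=5,interpolation=cv2.INTER_CUBIC)[:,:,::-1])
im=capture("scene")
cv2.imwrite("pics/s16.png",cv2.resize(im[110:220,150:300],None,fx=5,fy=5,interpolation=cv2.INTER_CUBIC)[:,:,::-1])
E
```

```text
clock: 28.5
ee_pos: [545.0, -135.2, 144.1]
orientation: [[-0.993, -0.118, 0.003], [-0.118, 0.993, -0.0], [-0.003, -0.001, -1.0]]
ft_force: [0.5, 0.5, -0.2]
finger_gap: 42.7
d cm [  1.1   -2.18 -11.91] rv [ 0.     0.003 -0.008] pos [ 545.  -135.2  144.1] gap 42.7 F [ 0.5  0.5 -0.2] clk 28.5 j [ -16.    8.  112.    0.   59. -113.]
```

View pics/t16.png

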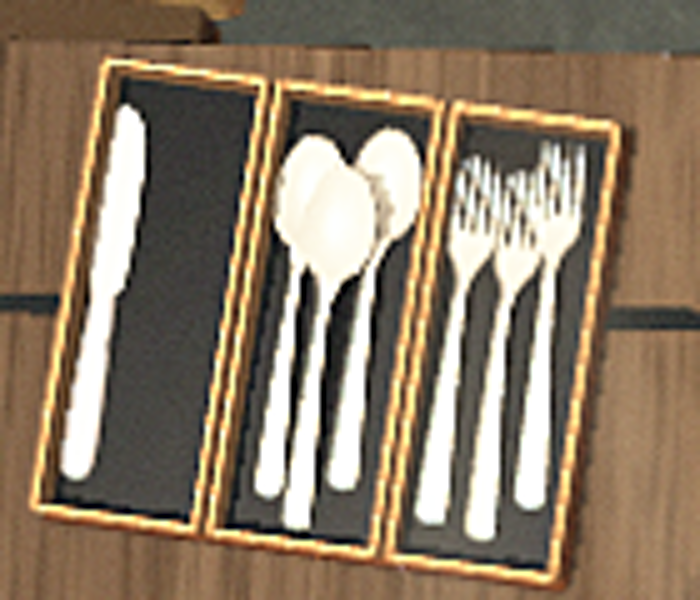

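View pics/s16.png

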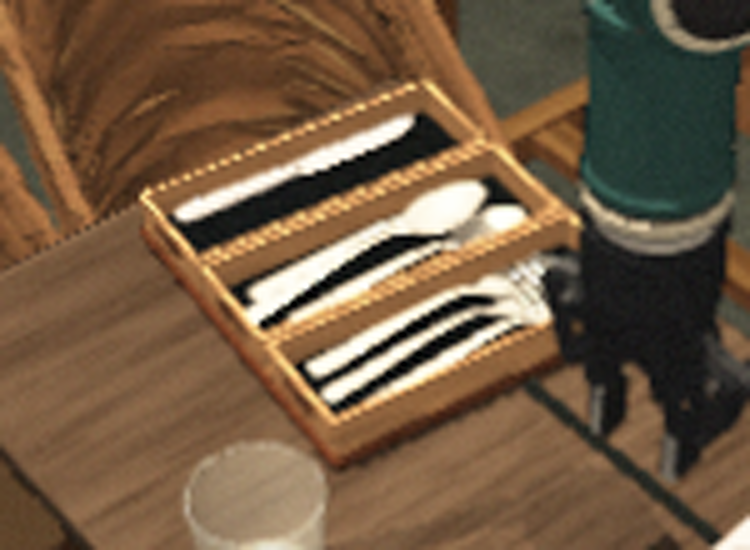

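```bash
python3 -m jog '[[[0.5,-1.2,-1,0,0.003,-0.008,0],[0.5,-1.0,-2,0,0,0,0],[0,0,-3,0,0,0,0],[0,0,-1.5,0,0,0,0],[0,0,0,0,0,0,0]]]';python3 d.py 556 -157 25 186.3
```

```text
clock: 29.1
ee_pos: [558.2, -151.3, 64.7]
orientation: [[-0.993, -0.118, 0.001], [-0.118, 0.993, 0.001], [-0.001, 0.001, -1.0]]
ft_force: [-0.1, -0.1, 0.6]
finger_gap: 42.8
d cm [-0.22 -0.57 -3.97] rv [-0.001  0.001 -0.008] pos [ 558.2 -151.3   64.7] gap 42.8 F [-0.1 -0.1  0.6] clk 29.1 j [ -18.   15.  113.    0.   51. -115.]
```

```bash
python3 -m jog '[[[-0.3,-0.6,-1,0,0,-0.008,0],[0,0,-1,0,0,0,0],[0,0,-0.9,0,0,0,0],[0,0,0,0,0,0,0]]]';python3 d.py 556 -157 24 186.3
```

```text
clock: 29.5
ee_pos: [556.2, -156.4, 33.7]
orientation: [[-0.994, -0.112, 0.002], [-0.112, 0.994, 0.001], [-0.002, 0.001, -1.0]]
ft_force: [-0.2, 0.2, 0.0]
finger_gap: 42.6
d cm [-0.02 -0.06 -0.97] rv [-0.001  0.002 -0.003] pos [ 556.2 -156.4   33.7] gap 42.6 F [-0.2  0.2  0. ] clk 29.5 j [ -18.   18.  114.    0.   48. -115.]
```

```bash
python3 -m jog '[[[0,-0.1,-0.5,0,0,0,0],[0,0,-0.4,0,0,0,0],[0,0,-0.1,0,0,0,0],[0,0,0,0,0,0,-1],[0,0,0,0,0,0,-1],[0,0,0,0,0,0,-1],[0,0,0,0,0,0,-1],[0,0,0,0,0,0,-1]]]';python3 d.py 556 -157 24 186.3;python3 -m jog '[[[0,0,1,0,0,0,-1],[0,0,3,0,0,0,-1],[-1,0,4,0,0,0,-1],[-2,0,4,0,0,0,-1],[0,0,0,0,0,0,-1]]]';python3 d.py 580 260 60 174;python3 - <<'E'
from h import *
im=capture("scene")
cv2.imwrite("pics/s17.png",cv2.resize(im[120:320,180:400],None,fx=3.5,fy=3.5,interpolation=cv2.INTER_CUBIC)[:,:,::-1])
E
```

```text
clock: 30.3
ee_pos: [557.9, -158.1, 25.0]
orientation: [[-0.994, -0.112, 0.006], [-0.112, 0.994, -0.0], [-0.006, -0.001, -1.0]]
ft_force: [0.2, -0.6, -0.4]
finger_gap: 15.0
d cm [-0.19  0.11 -0.1 ] rv [ 0.     0.006 -0.003] pos [ 557.9 -158.1   25. ] gap 15.0 F [ 0.2 -0.6 -0.4] clk 30.3 j [ -18.   19.  114.    0.   47. -115.]
clock: 30.8
ee_pos: [525.3, -157.4, 149.3]
orientation: [[-0.994, -0.113, 0.002], [-0.113, 0.994, 0.001], [-0.002, 0.001, -1.0]]
ft_force: [1.4, -0.0, -0.7]
finger_gap: 14.4
d cm [ 5.47 41.74 -8.93] rv [-0.001  0.002 -0.218] pos [ 525.3 -157.4  149.3] gap 14.4 F [ 1.4 -0.  -0.7] clk 30.8 j [ -19.    7.  114.    0.   60. -116.]
```

View pics/s17.png

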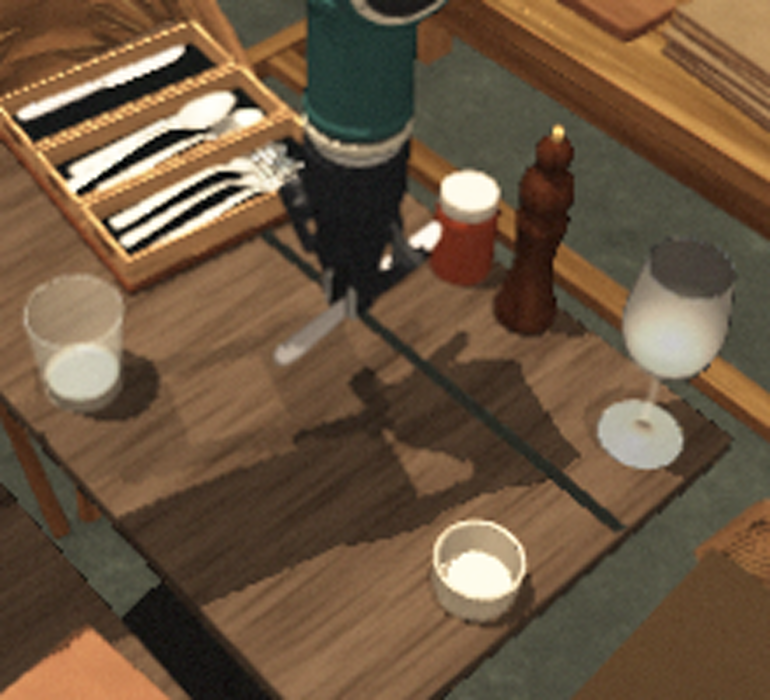

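```bash
python3 -m jog '[[[0,3,0.5,0,0,-0.05,-1],[0,4.4,0.5,0,0,-0.06,-1],[0,4.4,0.5,0,0,-0.06,-1],[0.5,4.4,0,0,0,-0.05,-1],[0.8,4.4,0,0,0,0,-1],[0.9,4.4,0,0,0,0,-1],[0.9,4.4,0,0,0,0,-1],[0.9,4.4,0,0,0,0,-1],[0.9,4.0,0,0,0,0,-1],[0.5,2,0,0,0,0,-1],[0,0,0,0,0,0,-1]]]';python3 d.py 589.6 266.5 60 174
```

```text
clock: 31.95
ee_pos: [574.3, 256.6, 150.2]
orientation: [[-0.993, 0.121, -0.012], [0.121, 0.993, -0.001], [0.012, -0.003, -1.0]]
ft_force: [0.8, 0.4, -0.5]
finger_gap: 14.7
d cm [ 1.53  0.99 -9.02] rv [ 0.001 -0.012  0.016] pos [574.3 256.6 150.2] gap 14.7 F [ 0.8  0.4 -0.5] clk 31.95 j [ 22.  15. 103.   0.  62. -61.]
```

```bash
python3 -m jog '[[[0.8,0.5,-1,0.001,-0.012,0.016,-1],[0.6,0.4,-2,0,0,0,-1],[0,0,-2.5,0,0,0,-1],[0,0,-1.5,0,0,0,-1],[0,0,0,0,0,0,-1]]]';python3 d.py 589.6 266.5 44 174;python3 - <<'E'
from h import *
im=capture("scene")
cv2.imwrite("pics/s18.png",cv2.resize(im[80:220,150:300],None,fx=5,fy=5,interpolation=cv2.INTER_CUBIC)[:,:,::-1])
E
```

```text
clock: 32.45
ee_pos: [587.6, 262.4, 71.6]
orientation: [[-0.995, 0.103, -0.003], [0.103, 0.995, -0.004], [0.003, -0.004, -1.0]]
ft_force: [-0.2, -0.3, -0.8]
finger_gap: 14.2
d cm [ 0.2   0.41 -2.76] rv [ 0.004 -0.003 -0.002] pos [587.6 262.4  71.6] gap 14.2 F [-0.2 -0.3 -0.8] clk 32.45 j [ 22.  21. 104.  -0.  55. -62.]
```

View pics/s18.png

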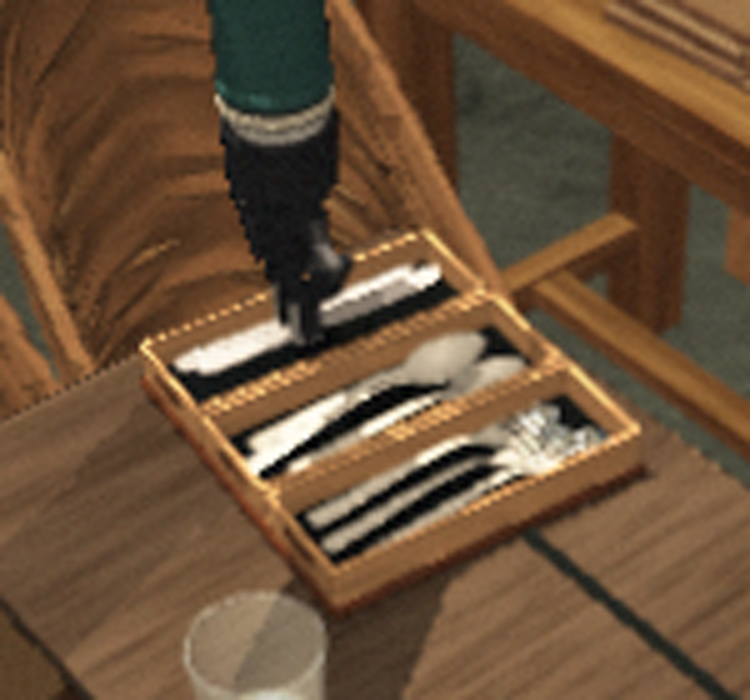

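```bash
python3 -m jog '[[[0.2,0.2,-0.8,0.004,-0.003,0,-1],[0,0.05,-0.8,0,0,0,-1],[0,0,-0.4,0,0,0,-1],[0,0,0,0,0,0,-1]]]';python3 d.py 589.6 266 43 174
```

```text
clock: 32.9
ee_pos: [592.3, 264.7, 53.8]
orientation: [[-0.995, 0.104, 0.005], [0.104, 0.995, 0.003], [-0.005, 0.003, -1.0]]
ft_force: [0.1, 0.0, -0.6]
finger_gap: 14.8
d cm [-0.27  0.13 -1.08] rv [-0.003  0.005 -0.   ] pos [592.3 264.7  53.8] gap 14.8 F [ 0.1  0.  -0.6] clk 32.9 j [ 22.  23. 105.   0.  52. -62.]
```

```bash
python3 -m jog '[[[-0.3,0.1,-0.5,0,0.005,0,-1],[-0.1,0,-0.5,0,0,0,-1],[0,0,0,0,0,0,-1]]]';python3 d.py 589.6 266 42 174; python3 -m jog '[[[0,0,0,0,0,0,-0.45],[0,0,0,0,0,0,-0.45],[0,0,0,0,0,0,-0.45]]]';python3 d.py 589.6 266 42 174
```

```text
clock: 33.2
ee_pos: [588.8, 266.3, 44.4]
orientation: [[-0.995, 0.104, 0.002], [0.104, 0.995, 0.004], [-0.001, 0.004, -1.0]]
ft_force: [-0.7, 0.6, -0.5]
finger_gap: 14.7
d cm [ 0.08 -0.03 -0.24] rv [-0.004  0.002 -0.   ] pos [588.8 266.3  44.4] gap 14.7 F [-0.7  0.6 -0.5] clk 33.2 j [ 22.  23. 105.   0.  51. -62.]
clock: 33.5
ee_pos: [589.2, 266.7, 45.0]
orientation: [[-0.995, 0.104, 0.003], [0.104, 0.995, 0.004], [-0.003, 0.004, -1.0]]
ft_force: [0.4, -0.2, 0.2]
finger_gap: 23.3
d cm [ 0.04 -0.07 -0.3 ] rv [-0.004  0.003 -0.001] pos [589.2 266.7  45. ] gap 23.3 F [ 0.4 -0.2  0.2] clk 33.5 j [ 22.  23. 105.   0.  51. -62.]
```

Released. Lift straight up and retreat to clear the view.

```bash
python3 -m jog '[[[0,0,2,0,0,0,-0.45],[0,0,4,0,0,0,-0.45],[0,0,4,0,0,0,-0.45],[-1,3,3,0,0,0,-0.45],[-2,4,2,0,0,0,-0.45],[-2,4,0,0,0,0,-0.45],[-2,4,0,0,0,0,-0.45],[-2,4,0,0,0,0,-0.45],[-2,4,0,0,0,0,-0.45],[-2,4,0,0,0,0,-0.45],[-2,3,0,0,0,0,-0.45],[0,0,0,0,0,0,-0.45]]]';python3 - <<'E'
from h import *
im=capture("top")
cv2.imwrite("pics/t19.png",cv2.resize(im[105:305,100:400],None,fx=2.6,fy=2.6,interpolation=cv2.INTER_CUBIC)[:,:,::-1])
for n,uv,z in [("d",(0,0),0)]: pass
pieces("top",im,22)
im=capture("scene")
cv2.imwrite("pics/s19.png",cv2.resize(im[80:220,150:300],None,fx=5,fy=4,interpolation=cv2.INTER_CUBIC)[:,:,::-1])
E
```

```text
clock: 34.7
ee_pos: [433.6, 577.1, 207.5]
orientation: [[-0.994, 0.11, 0.01], [0.11, 0.994, 0.013], [-0.009, 0.014, -1.0]]
ft_force: [0.2, 0.1, -0.4]
finger_gap: 23.4
top px [131. 166.] mid [613.  304.8] yaw -6.4 L 196.5 w+/- 14.8 18.9
top px [146. 170.] mid [606.3 263.4] yaw -6.3 L 196.1 w+/- 15.6 18.7
top px [176. 169.] mid [598.3 187.9] yaw -7.1 L 211.9 w+/- 51.4 71.7
top px [210. 180.] mid [593.8  95.9] yaw -7.8 L 207.5 w+/- 63.4 64.8
top px [131. 346.] mid [149.  284.8] yaw -73.1 L 168.0 w+/- 139.2 134.1
```

View pics/t19.png

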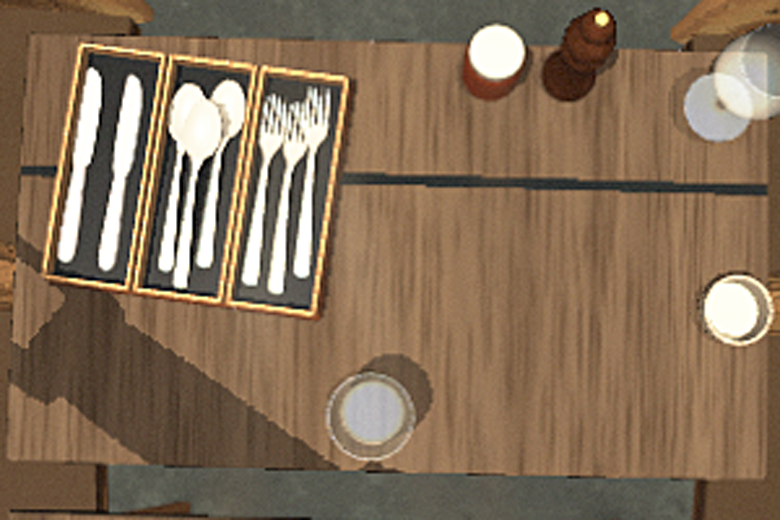

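View pics/s19.png

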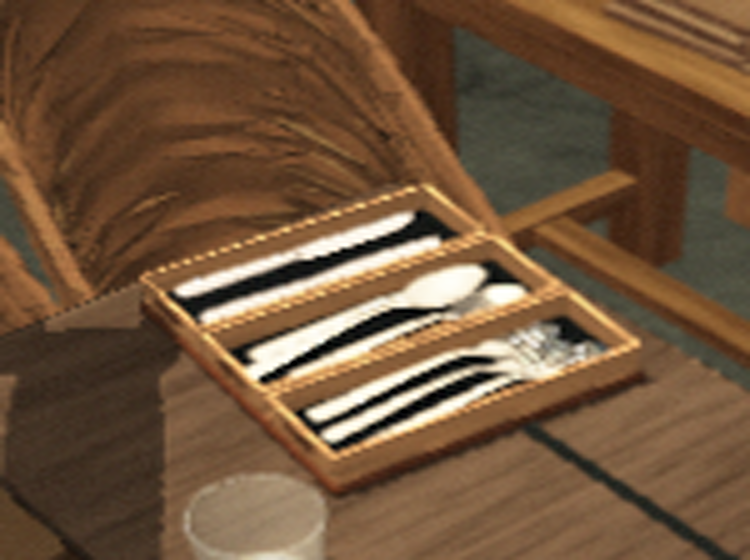

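```bash
python3 -m jog '[[[0,0,0,0,0,0,-0.45],[0,0,0,0,0,0,-0.45]]]'; python3 -c "
from workcell import *
print(finish_job())"
```

```text
clock: 35.0
ee_pos: [437.4, 571.8, 207.3]
orientation: [[-0.993, 0.114, 0.012], [0.114, 0.993, 0.01], [-0.011, 0.011, -1.0]]
ft_force: [-1.2, 0.4, 0.0]
finger_gap: 23.4
the job is handed in; nothing more can be done
None
```

All five pieces are in their bins, lying lengthwise with their heads the same way as the piece already there. I handed the job in at 35.0 s of robot time, out of 115 s.

- **Forks:** both lie beside the fixed one. I nudged the first one sideways with closed fingers to make room for the second.
- **Spoons:** the second one rests with its bowl partly on the other two, because three 38 mm bowls do not fit side by side in an 80 mm bay. In both views it looks inside the bin, but I did not measure its height against the rim.
- **Knife:** it lies parallel to the fixed one, within about 0.1° in the top view, and about 40 mm from it.
- **Glasses:** in the last top picture the wine glass and tumbler stand where they were at the start.

The highest wrist force in any reading was about 6 N, and the arm ended clear of everything. The two cameras disagreed by up to about 6 mm on the table pieces, so I averaged them. Every grasp still held. The gripper's opening read 2 to 3 mm less than the stated handle widths, with no effect on the work.

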